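# Stir the drying bath balls and hang the spoon back

### The arm

A 7-joint arm with a two-finger parallel gripper is mounted at the origin on the work surface. World frame = base frame: x ahead of the robot, y to its left, z up, the work surface at z = 0. Lengths are in m, angles in rad, forces in N, time in s.
With the tool pointing down it reaches from about 0.425 to 0.975 m from the base axis. Payload 16.7 kg.
Tool frame: the origin (TCP) lies on the centre line of the jaws, within the pads' length; the fingertips stand 11 mm ahead of it and the grasp point (between the pads) lies 8 mm behind it (tip_reach is the distance from the TCP to the fingertips, in m); z points along the fingers, y is the line along which they close (so a half turn about z gives the same grasp; the last joint's range is limited). The gripper opens to 85 mm and grips with 20 to 120 N. Pads are 22 mm wide; open, the fingers measure 114 mm over their backs; the gripper's body (76 mm by 85 mm) begins 54 mm behind the grasp point. The pads swing forward as they close: fully open they stand 13 mm farther back than shut.
Start: joints at [0.97, 0.426, 0.074, 1.606, -0.034, 1.111, -0.067], TCP at [0.295, -0.607, 0.242] pointing down, gripper open.
Joint ranges: [-2.85, 2.85], [-0.5, 2.14], [-1.23, 1.37], [0.21, 2.46], [-1.02, 4.16], [0.16, 2.05], [-2.73, 2.73]. Speed limits (rad/s): [1.89, 1.89, 2.39, 2.39, 3.01, 3.01, 3.01].

### API

Orientations are given as [roll, pitch, yaw] about the fixed x, y, z axes, in that order (R = Rz(yaw) Ry(pitch) Rx(roll)).
In Python, from rig import get_state, camera, camera_params, finish_job, tip_reach gives the robot as it stands. The module is installed in compiled form; this text tells all that it offers.
- The arm moves only by the tool arm_command, never from a script. Its argument "steps" is a list of rows, each a list of 6 numbers: the shift along the tool's x, y, z in m, then the turn, a rotation vector about the tool's x, y, z in rad. A call has 1 to 12 rows; each row is the pose to reach, as a shift and turn from the pose commanded when the call began, along the tool's axes at that moment; what a row does not reach only later rows make up. A row lasts 1/8 s, in which the tool goes at most 62.5 mm and 10.7 degrees, less where a joint would pass 70% of its speed; a pose out of reach is approached as far as the arm can. A call with a gripper value outside its range is refused whole. "claw" is the opening, from 0 (shut) to 1 (fully open), set as the call begins (left out, the last holds). The fingers move at their own pace and stop on an object; "squeeze" is the grip in N (left out, the last holds). Time passes only in rows, so rows that repeat a pose let the fingers close. It gives the time, the measured TCP pose, the force, the opening and the grip force at its end, in the units of the state.
- get_state(): the state, without advancing time (a new reading comes with each control period).
- camera(name): name is "side" or "top"; returns the picture (420x560x3 uint8, red, green, blue); there is no depth.
- camera_params(name): a dict with "mtx" (3x3 intrinsics, pixels), "k1" (the pictures are not rectified: a ray, as slopes to the right and down, at radius r is drawn at 1 + k1 r^2 times it, then the intrinsics apply), "rvec" (rotation vector, rad) and "tvec" (3), from world to camera coordinates, as OpenCV has them. Camera axes: x right, y down, z forward; pixel columns grow to the right and rows downward; lengths in m; the calibration is good to about 2 mm. A picture is of the moment at which its call begins. camera_params takes no time and is no camera call.
- finish_job(): hands the job in; it is judged then, once.
The state is a dict: "time": time; "joints": joint angles; "dq": joint speeds; "joint_torque": joint torques, N m; "tcp_pos": TCP position; "ee_rot": TCP orientation; "ft_force": force on the tool from outside, world axes, zero at the start; "moment": the same for the moment, N m; "finger_gap": opening from 0.0 (shut) to 1.0 (fully open); "grasp_force": force on a finger pad.
Only numpy, scipy, OpenCV 4.12 (cv2) and the standard library are available. Lean on these libraries where they do the work, as an engineer would, in place of code of your own. Each camera call takes 0.05 s, during which the arm holds its last target. There are 200 camera calls.

### The job

The water bath's washed cover balls are drying in the steel bowl: take the hooked spoon with the round dish off the rail and stir the balls round with it until every one of them has been shifted by at least half its width from the spot where it lay. Keep all the balls in the bowl and your fingers off them, then hang the spoon back over the rail by its hook, anywhere free along the bar, and leave it hanging still. The other two utensils stay on the rail and nothing else on the bench is to be shoved about.

Things in the scene. Friction and masses are not known exactly. Their poses are not given: they have to be found in the camera images.
- bowl: Round stainless bowl, fixed to the bench on a rubber foot. Rim: outer radius 115 mm, top 69 mm above the bench. Wall 3 mm. Flat inner floor 6 mm above the bench, radius about 85 mm, from which the wall flares: inner radius 96 mm at 10 mm above the bench, 109 mm at the rim. Origin: centre of its underside, z up; its yaw means nothing.
- bowl_floor (a point): Centre of the bowl's flat inner floor, 6 mm above the bench.
- rail: Fixed steel rail: a straight level bar, 10 mm thick, along its own y axis, bar axis 225 mm above the bench, free between two posts (14 mm thick, at y = +-185 mm, on 100 mm foot plates); nothing rises over 10 mm above the bar axis. Origin: on the bench under the middle of the bar; z up, x across the bar, away from the robot.
- rail_mid (a point): Middle of the bar, on its axis, 225 mm above the bench; axes as rail.
- spoon: Steel stirring spoon, about 150 g, one of three utensils hanging on the rail in varying order: the one with a shallow round dish, 45 mm across. Origin: under the handle's axis at the level of its lowest point; z up along the handle; hook and dish both reach to +x; y along the bar. It hangs with x away from the robot and may lean a few degrees.
- spoon_grip (a point): Point to grip from above, on the handle's axis, z 156 mm in the spoon's frame. The straight black handle, 18 mm (x) by 12 mm (y, grip across this), runs from z = 78 to 170 mm. The hook's top is at z = 191 mm.
- spoon_hook (a point): Centre of the hook's half circle, at x 22, z 166 mm in the spoon's frame. The hook is 6 mm round wire in the x-z plane: from the handle's top over a half circle of 22 mm (centreline) radius, then straight down at x = 44 mm to its free end at z = 145 mm. The gap for the bar is about 30 mm. Hung, the bar lies under the hook's top: its axis is about 14 mm above this point.
- spoon_tip (a point): Lower edge of the dish, at x 35, z 3 mm in the spoon's frame. The dish, 22 mm in radius, is 10 mm deep, stands nearly upright facing +x, its middle at about x 28, z 23 mm; a 6 mm cranked wire stem joins it to the handle above.
- scraper: Hooked flat scraper with a square steel blade 62 mm wide, cranked forward. It hangs from the same rail by the same hook and handle as the spoon (same frame and sizes, pointing the same way). A bystander: leave it hanging.
- ladle: Hooked ladle with a deep cup 58 mm across. It hangs from the same rail by the same hook and handle as the spoon (same frame and sizes, pointing the same way). A bystander: leave it hanging.
- tray: Empty blue plastic tray, 150 x 200 x 45 mm high, loose on the bench in front of the rail. Origin: centre of its underside. A bystander.
- sharps: Yellow sharps container with a red lid, 150 mm across and 180 mm high, loose, right of the bowl. Origin: centre of its underside. A bystander.
- reagent: Closed amber bottle, 68 mm across and 160 mm high, loose, beyond the bowl. Origin: centre of its underside. A bystander.
- ball1_center (a point): Centre of one of the seven alike white plastic balls (32 mm across, 12 g) that lie loose in one layer on the bowl's floor, rolling freely.
- ball2_center (a point): Centre of one of the seven alike white plastic balls (32 mm across, 12 g) that lie loose in one layer on the bowl's floor, rolling freely.
- ball3_center (a point): Centre of one of the seven alike white plastic balls (32 mm across, 12 g) that lie loose in one layer on the bowl's floor, rolling freely.
- ball4_center (a point): Centre of one of the seven alike white plastic balls (32 mm across, 12 g) that lie loose in one layer on the bowl's floor, rolling freely.
- ball5_center (a point): Centre of one of the seven alike white plastic balls (32 mm across, 12 g) that lie loose in one layer on the bowl's floor, rolling freely.
- ball6_center (a point): Centre of one of the seven alike white plastic balls (32 mm across, 12 g) that lie loose in one layer on the bowl's floor, rolling freely.
- ball7_center (a point): Centre of one of the seven alike white plastic balls (32 mm across, 12 g) that lie loose in one layer on the bowl's floor, rolling freely.

How it is judged:
By the outcome, as a careful person would: the job done as asked, in the order asked, and still so for the second after the job is handed in, with the robot touching nothing.
It also fails if it takes over 72 s, if anything falls off the work surface, if the arm or the gripper's body presses on something with over 40 N, if the wrist force passes 120 N, or if a joint passes its speed limit or range.

## Working session

There is one attempt and no reset: what is moved stays moved. The work goes in short steps, Python scripts to look and compute and a tool call to move; the robot and the scene stay as the last step left them, time stands still between calls to the robot, and variables do not carry over. Pictures are saved under pics/ and viewed, at most 10 in all, crops included, and the job is handed in when it is done.

Besides the shell and the picture viewer there is one more tool, called after "Call:" as name(argument=value, ...) on one line, values as JSON. arm_command: Moves the arm, as the interface text tells. Its arguments: {"type":"object","properties":{"steps":{"type":"array","items":{"type":"array","items":{"type":"number"}}},"claw":{"type":"number"},"squeeze":{"type":"number"}},"required":["steps"]}

```bash
mkdir -p pics; cat > h.py <<'E'
import numpy as np, cv2
from rig import *
from scipy.spatial.transform import Rotation as R
def P(n):
    p=camera_params(n); return np.array(p["mtx"]),p["k1"],cv2.Rodrigues(np.array(p["rvec"],float))[0],np.array(p["tvec"],float).ravel()
def ray(n,px):
    K,k1,Rm,t=P(n); d=np.array([k1,0,0,0,0],float)
    u=cv2.undistortPoints(np.array(px,float).reshape(-1,1,2),K,d).reshape(-1,2)
    D=np.c_[u,np.ones(len(u))]@Rm; return -Rm.T@t, D/np.linalg.norm(D,axis=1)[:,None]
def onz(n,px,z):
    o,D=ray(n,px); return o+D*((z-o[2])/D[:,2])[:,None]
def proj(n,X):
    K,k1,Rm,t=P(n); return cv2.projectPoints(np.array(X,float).reshape(-1,1,3),cv2.Rodrigues(Rm)[0],t,K,np.array([k1,0,0,0,0],float))[0].reshape(-1,2)
def tri(pa,pb,a="side",b="top"):
    o1,d1=ray(a,pa);o2,d2=ray(b,pb);out=[]
    for u,v in zip(d1,d2):
        s=np.linalg.lstsq(np.c_[u,-v],o2-o1,rcond=None)[0]; A=o1+s[0]*u;B=o2+s[1]*v; out.append([*((A+B)/2),np.linalg.norm(A-B)])
    return np.array(out)
def shot(n,f):
    im=camera(n)[:,:,::-1].copy(); cv2.imwrite(f"pics/{f}.png",im); return im
E
python3 - <<'E'
from h import *
np.set_printoptions(precision=4,suppress=True)
a=shot("side","s0");b=shot("top","t0")
for n in("side","top"):
    K,k1,Rm,t=P(n);print(n,K[0,0],k1,-Rm.T@t,Rm[2])
print(get_state(),tip_reach)
E
```

```text
side 477.62576993551977 -0.161031893797778 [0.034  0.8751 0.8074] [ 0.3865 -0.753  -0.5326]
top 503.45516375605615 -0.13140835529955616 [ 0.3126 -0.0537  1.2395] [ 0.1977 -0.0176 -0.9801]
{'time': 0.1, 'joints': array([ 0.9695,  0.4267,  0.0738,  1.6065, -0.0341,  1.1108, -0.0671]), 'dq': array([-0.0003, -0.0021, -0.0001, -0.0012, -0.0009,  0.0007,  0.0012]), 'joint_torque': array([  0.0064, -95.1538,   3.7706, -46.4403,   0.0196,   0.0065,
         0.    ]), 'tcp_pos': array([ 0.2945, -0.607 ,  0.2417]), 'ee_rot': array([-3.1405,  0.0001,  0.4518]), 'ft_force': array([-0.099 , -0.6042,  0.158 ]), 'moment': array([-0.0472, -0.0017,  0.0551]), 'grasp_force': 0.0, 'finger_gap': 1.0017089228720992} 0.011
```

View pics/s0.png

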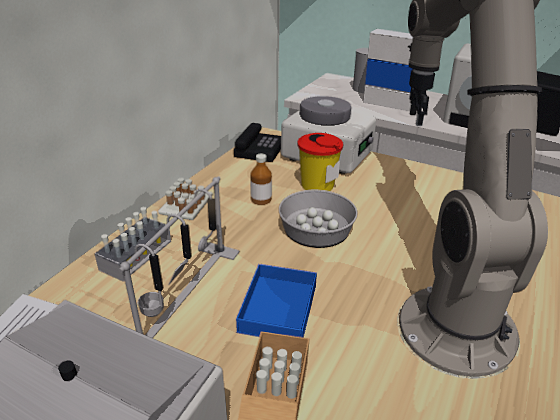

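View pics/t0.png

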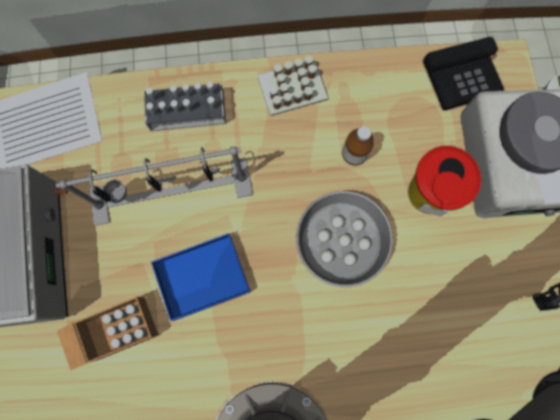

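The side view shows the rail (posts ~(130,290) and (218,215)), the ladle leftmost (150,300), and two other utensils at (190,265) and (207,243). The top view shows the bowl at (345,238) with 7 balls, and handles at (97,185), (152,175) and (207,163). I'll enlarge the rail area.

```bash
python3 - <<'E'
import cv2,numpy as np
a=cv2.imread("pics/s0.png");b=cv2.imread("pics/t0.png")
A=cv2.resize(a[170:330,110:250],None,fx=3.7,fy=3.7,interpolation=cv2.INTER_CUBIC)[:, :]
B=cv2.resize(b[135:230,50:260],None,fx=3.7,fy=3.7,interpolation=cv2.INTER_CUBIC)
cv2.imwrite("pics/ca.png",A);cv2.imwrite("pics/cb.png",B)
E
```

```text
(no output)
```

View pics/ca.png

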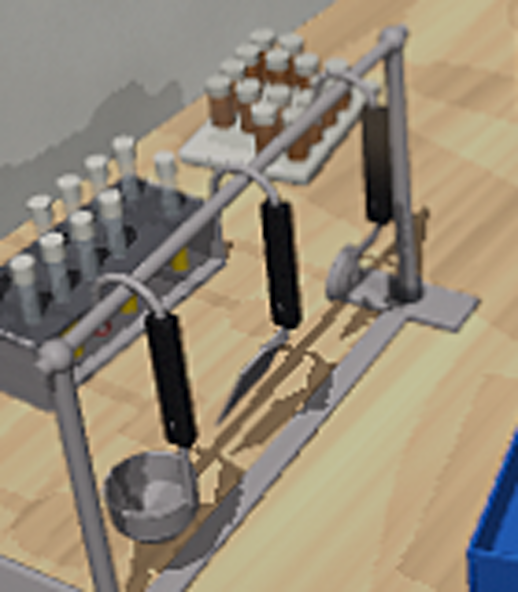

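View pics/cb.png

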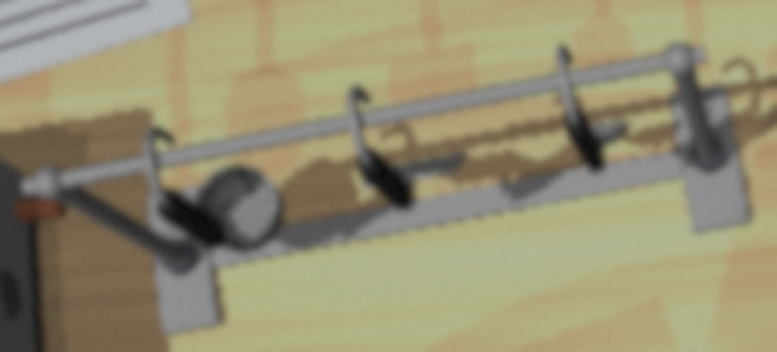

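Enlarged: the ladle is on the left, the scraper (edge-on blade) in the middle, and the spoon with the round dish (side ≈(203,243)) on the right near the right post. Next I'll measure.

```bash
python3 - <<'E'
from h import *
np.set_printoptions(precision=4,suppress=True)
a=cv2.imread("pics/s0.png");b=cv2.imread("pics/t0.png")
px=lambda c,o,s=3.7:np.array(c,float)/s+o-0.5+0.5/s
sa=lambda *c:px(c,np.array([[110,170]])); tb=lambda *c:px(c,np.array([[50,135]]))
print("posts tops",tri(sa([55,357],[393,40]),tb([40,183],[680,55])))
# black handles
for n,im,(x0,y0,x1,y1) in(("side",a,(140,185,225,300)),("top",b,(85,150,222,205))):
    m=np.zeros(im.shape[:2],np.uint8); m[y0:y1,x0:x1]=(im[y0:y1,x0:x1].max(2)<(62 if n=="top" else 60))*255
    N,L,S,C=cv2.connectedComponentsWithStats(m)
    for i in range(1,N):
        if S[i,4]<25: continue
        q=np.argwhere(L==i)[:,::-1].astype(float); c=q.mean(0); _,_,V=np.linalg.svd(q-c); d=V[0]*np.sign(V[0,1]); s=(q-c)@d
        print(n,S[i,4],c, c+d*(s.min()-.5),c+d*(s.max()+.5), "w",np.ptp((q-c)@V[1]))
# bowl & balls
hsv=cv2.cvtColor(b,cv2.COLOR_BGR2HSV)
for n,im,(x0,y0,x1,y1) in(("top",b,(305,200,385,278)),("side",a,(285,200,350,238))):
    c=im[y0:y1,x0:x1]; g=c.min(2); cl=cv2.resize(g,None,fx=4,fy=4,interpolation=cv2.INTER_CUBIC)
    h=cv2.HoughCircles(cl,cv2.HOUGH_GRADIENT,1,34,param1=120,param2=12,minRadius=20,maxRadius=34)
    if h is None: continue
    h=h[0]; p=(h[:,:2]+.5)/4-.5+[x0,y0]; print(n,np.c_[p,h[:,2]/4]); print(onz(n,p,0.022))
    v=c.copy(); v=cv2.resize(v,None,fx=4,fy=4)
    for q in h: cv2.circle(v,(int(q[0]),int(q[1])),int(q[2]),(0,0,255),1)
    cv2.imwrite(f"pics/b_{n}.png",v)
m=((hsv[...,1]<60)*255).astype(np.uint8); k=np.zeros_like(m); k[180:300,285:405]=m[180:300,285:405]
k=cv2.morphologyEx(k,cv2.MORPH_OPEN,np.ones((5,5)))
cs=max(cv2.findContours(k,cv2.RETR_EXTERNAL,cv2.CHAIN_APPROX_NONE)[0],key=cv2.contourArea); e=cv2.fitEllipse(cs);print("bowl",e,onz("top",[e[0]],0.069))
X=onz("top",cs.reshape(-1,2),0.069)[:,:2]
A=np.c_[2*X,np.ones(len(X))];s=np.linalg.lstsq(A,(X**2).sum(1),rcond=None)[0];print("circ",s[:2],np.sqrt(s[2]+s[:2]@s[:2]))
E
```

```text
posts tops [[0.6091 0.3879 0.2274 0.0023]
 [0.6476 0.0138 0.2218 0.0017]]
side 183 [211.7486 216.5191] [210.7173 198.345 ] [212.5969 231.4669] w 7.1372651303216745
side 252 [185.5159 241.1905] [183.6493 223.325 ] [187.3427 258.6759] w 7.674698087616429
side 34 [218.     248.7353] [214.013  247.0528] [223.1579 250.9119] w 5.527931124228435
side 293 [155.8089 271.6826] [152.3467 253.2385] [159.3992 290.8092] w 8.845509493477035
side 43 [178.093  270.8605] [184.0629 263.4097] [171.4262 279.181 ] w 3.121572315156339
top 70 [208.2714 173.2286] [205.2008 165.7889] [211.2474 180.4388] w 6.250321182703209
top 100 [154.52 183.53] [148.7354 177.5238] [160.2554 189.4851] w 7.202681495927203
top 250 [101.124 195.564] [113.016  193.0173] [ 84.9241 199.0332] w 18.300188449088715
side [[317.25  221.75    5.725]
 [332.    224.25    5.45 ]
 [311.5   210.75    5.4  ]
 [301.75  220.5     6.225]
 [327.75  215.75    5.075]]
[[ 0.4566 -0.2174  0.022 ]
 [ 0.4134 -0.2263  0.022 ]
 [ 0.496  -0.2639  0.022 ]
 [ 0.4995 -0.2012  0.022 ]
 [ 0.4417 -0.2623  0.022 ]]
bowl ((344.020751953125, 239.03981018066406), (96.12714385986328, 97.27710723876953), 148.06845092773438) [[ 0.4541 -0.216   0.069 ]]
circ [ 0.456  -0.2167] 0.11428744260596588
```

```bash
python3 - <<'E'
from h import *
np.set_printoptions(precision=4,suppress=True)
b=cv2.imread("pics/t0.png");a=cv2.imread("pics/s0.png")
T=tri([[210.7,198.3],[212.6,231.5],[183.6,223.3],[187.3,258.7]],[[205.2,165.8],[211.2,180.4],[148.7,177.5],[160.3,189.5]]);print("spoon top/bot, scraper top/bot",T)
d=T[0,:3]-T[1,:3];print(np.linalg.norm(d),d/np.linalg.norm(d))
# bar in top view: points on bar axis, at z .225
px=lambda c:np.array(c,float)/3.7+[50,135]-.36
print("bar",onz("top",px([[40,183],[250,146],[450,105],[620,67],[680,55]]),0.225), "hook tips/top spoon",onz("top",px([[562,52],[565,80]]),0.236))
# balls top
v=cv2.resize(b[195:283,300:390],None,fx=6,fy=6,interpolation=cv2.INTER_CUBIC)
cv2.imwrite("pics/bt.png",v)
g=b[195:283,300:390].min(2)
for th in(165,180,195,210):
    N,L,S,C=cv2.connectedComponentsWithStats((g>th).astype(np.uint8)); print(th,[(int(s[4]),*(c+[300,195]).round(1)) for s,c in zip(S[1:],C[1:]) if s[4]>15])
for n,p,z in(("reagent cap",[364,133],.16),("sharps lid",[448,178],.18)): print(n,onz("top",[p],z))
E
```

```text
spoon top/bot, scraper top/bot [[0.6211 0.0772 0.2109 0.0022]
 [0.6167 0.0794 0.1149 0.0044]
 [0.6082 0.1994 0.2146 0.0005]
 [0.6071 0.199  0.1147 0.004 ]]
0.09609850425060679 [ 0.0455 -0.0229  0.9987]
bar [[0.6109 0.3896 0.225 ]
 [0.6195 0.2641 0.225 ]
 [0.6315 0.1472 0.225 ]
 [0.6438 0.0487 0.225 ]
 [0.6474 0.014  0.225 ]] hook tips/top spoon [[0.6525 0.0797 0.236 ]
 [0.6358 0.0791 0.236 ]]
165 [(42, np.float64(336.8), np.float64(221.9)), (41, np.float64(357.2), np.float64(225.0)), (44, np.float64(322.9), np.float64(236.0)), (44, np.float64(344.0), np.float64(240.6)), (44, np.float64(363.8), np.float64(244.1)), (44, np.float64(326.1), np.float64(256.8)), (43, np.float64(349.0), np.float64(259.6))]
180 []
195 []
210 []
reagent cap [[ 0.6785 -0.2792  0.16  ]]
sharps lid [[ 0.5511 -0.4472  0.18  ]]
```

View pics/bt.png

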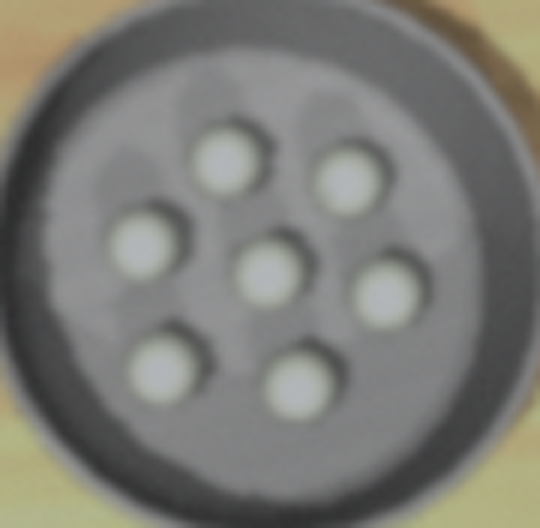

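The top view of the bowl shows 7 separate balls, one near the centre and six in a ring about 45 mm out. The spoon grip measures about (0.6195, 0.0785, 0.201), which agrees with the bar line and the stated heights. I'll plan the approach.

```bash
cat >> h.py <<'E'
def plan(wps,n,yaw0=None):
    """wps: world [x,y,z,yaw] after the current pose; n rows per leg; prints rows for a call."""
    s=get_state(); p0=np.array(s["tcp_pos"]); R0=R.from_euler("xyz",s["ee_rot"]); y0=s["ee_rot"][2] if yaw0 is None else yaw0
    prev=np.array([*p0,y0]); rows=[]
    for w,k in zip(wps,n):
        w=np.array(w,float)
        for i in range(1,k+1):
            q=prev+(w-prev)*i/k; Rq=R.from_euler("xyz",[np.pi,0,q[3]])
            rows.append([*R0.inv().apply(q[:3]-p0),*(R0.inv()*Rq).as_rotvec()])
        prev=w
    for i in range(0,len(rows),12): print("["+",".join("["+",".join(f"{v:g}" for v in np.round(r,3)+0)+"]" for r in rows[i:i+12])+"]")
    print(len(rows),"rows; at",np.round(p0,4),np.round(s["ee_rot"],3),"t",s["time"])
E
python3 - <<'E'
from h import *
b=[[336.8,221.9],[357.2,225],[322.9,236],[344,240.6],[363.8,244.1],[326.1,256.8],[349,259.6]]
X=onz("top",b,0.022)[:,:2];print(X.round(4).tolist(),(X-[.456,-.2167]).round(3).tolist())
plan([[.36,-.46,.33,.4],[.52,-.14,.33,.1],[.6195,.0785,.30,.097]],[4,7,7])
E
```

```text
[[0.5037, -0.2101], [0.491, -0.2591], [0.4725, -0.172], [0.456, -0.222], [0.4425, -0.2692], [0.4212, -0.1739], [0.4087, -0.2284]] [[0.048, 0.007], [0.035, -0.042], [0.017, 0.045], [0.0, -0.005], [-0.014, -0.053], [-0.035, 0.043], [-0.047, -0.012]]
[[0.031,-0.026,-0.022,-0.001,0,0.013],[0.062,-0.052,-0.044,-0.001,0,0.026],[0.092,-0.078,-0.066,-0.001,0,0.039],[0.123,-0.104,-0.088,-0.001,0,0.052],[0.164,-0.135,-0.088,-0.001,0,0.095],[0.204,-0.166,-0.088,-0.001,0,0.137],[0.245,-0.197,-0.088,-0.001,0,0.18],[0.285,-0.228,-0.088,-0.001,0,0.223],[0.326,-0.259,-0.088,-0.001,0,0.266],[0.366,-0.291,-0.088,-0.001,0,0.309],[0.407,-0.322,-0.088,-0.001,0,0.352],[0.433,-0.344,-0.084,-0.001,0,0.352]]
[[0.46,-0.366,-0.079,-0.001,0,0.353],[0.486,-0.387,-0.075,-0.001,0,0.353],[0.512,-0.409,-0.071,-0.001,0,0.353],[0.539,-0.431,-0.066,-0.001,0,0.354],[0.565,-0.453,-0.062,-0.001,0,0.354],[0.592,-0.475,-0.058,-0.001,0,0.355]]
18 rows; at [ 0.2945 -0.607   0.2417] [-3.14   0.     0.452] t 0.1
```

Call:
arm_command(steps=[[0.03, -0.026, -0.022, 0, 0, 0.013], [0.062, -0.052, -0.044, 0, 0, 0.026], [0.092, -0.078, -0.066, 0, 0, 0.039], [0.123, -0.104, -0.088, 0, 0, 0.052], [0.164, -0.135, -0.088, 0, 0, 0.095], [0.204, -0.166, -0.088, 0, 0, 0.137], [0.245, -0.197, -0.088, 0, 0, 0.18], [0.285, -0.228, -0.088, 0, 0, 0.223], [0.326, -0.259, -0.088, 0, 0, 0.266], [0.366, -0.291, -0.088, 0, 0, 0.309], [0.407, -0.322, -0.088, 0, 0, 0.352], [0.433, -0.344, -0.084, 0, 0, 0.355]], claw=0.5, squeeze=90)

```text
time: 1.6
tcp_pos: [0.5348, -0.1063, 0.3263]
ee_rot: [-3.141, -0.0, 0.098]
ft_force: [-0.3, -1.2, -0.7]
finger_gap: 0.501
grasp_force: 0.0
```

```bash
python3 - <<'E'
from h import *
plan([[.6195,.0785,.27,.097],[.6195,.0785,.27,.097]],[6,1])
E
```

```text
[[0.017,-0.029,0.009,0,0,0],[0.034,-0.059,0.019,0,0,0],[0.051,-0.088,0.028,0,0,0],[0.068,-0.117,0.038,0,0,0.001],[0.085,-0.146,0.047,0,0,0.001],[0.102,-0.176,0.056,0,0,0.001],[0.102,-0.176,0.056,0,0,0.001]]
7 rows; at [ 0.5348 -0.1063  0.3263] [-3.141 -0.     0.098] t 1.6
```

Call:
arm_command(steps=[[0.017, -0.029, 0.009, 0, 0, 0], [0.034, -0.059, 0.019, 0, 0, 0], [0.051, -0.088, 0.028, 0, 0, 0], [0.068, -0.117, 0.038, 0, 0, 0], [0.085, -0.146, 0.047, 0, 0, 0], [0.102, -0.176, 0.056, 0, 0, 0], [0.102, -0.176, 0.056, 0, 0, 0], [0.102, -0.176, 0.056, 0, 0, 0]])

```text
time: 2.6
tcp_pos: [0.6184, 0.0757, 0.2701]
ee_rot: [3.141, 0.001, 0.097]
ft_force: [-0.1, -1.0, 0.7]
finger_gap: 0.494
grasp_force: 0.0
```

```bash
python3 - <<'E'
from h import *
print(get_state()["tcp_pos"],get_state()["ee_rot"])
a=shot("side","s1");b=shot("top","t1")
A=cv2.resize(a[130:280,150:260],None,fx=3.7,fy=3.7,interpolation=cv2.INTER_CUBIC)
B=cv2.resize(b[90:200,150:255],None,fx=3.7,fy=3.7,interpolation=cv2.INTER_CUBIC)
H=np.zeros((max(A.shape[0],B.shape[0]),A.shape[1]+B.shape[1],3),np.uint8);H[:A.shape[0],:A.shape[1]]=A;H[:B.shape[0],A.shape[1]:]=B
cv2.imwrite("pics/c1.png",H)
E
```

```text
[0.61838184 0.07570769 0.2700705 ] [3.14128208e+00 6.57356351e-04 9.65660926e-02]
```

View pics/c1.png

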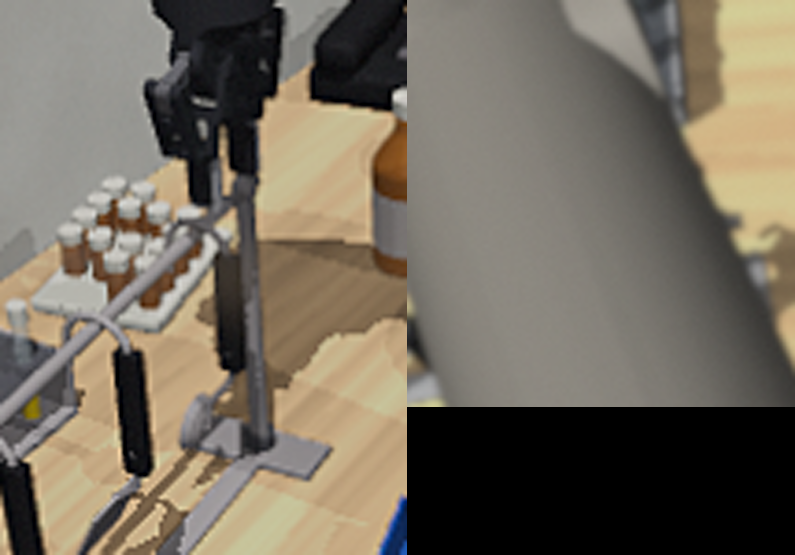

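Fingers straddle the line above the spoon's handle (side crop: tips (200,195) and (243,175), handle top (230,255)). I'll descend.

Call:
arm_command(steps=[[0.001, 0, 0.015, 0, 0, 0], [0.001, 0, 0.03, 0, 0, 0], [0.001, 0, 0.045, 0, 0, 0], [0.001, 0, 0.06, 0, 0, 0], [0.001, 0, 0.077, 0, 0, 0], [0.001, 0, 0.077, 0, 0, 0], [0.001, 0, 0.077, 0, 0, 0]])

```text
time: 3.58
tcp_pos: [0.6198, 0.0765, 0.1936]
ee_rot: [-3.141, -0.0, 0.097]
ft_force: [-0.5, 0.1, 0.6]
finger_gap: 0.506
grasp_force: 0.0
```

Call:
arm_command(steps=[[0, -0.001, 0, 0, 0, 0], [0, -0.001, 0, 0, 0, 0], [0, -0.001, 0, 0, 0, 0], [0, -0.001, 0, 0, 0, 0], [0, -0.001, 0, 0, 0, 0], [0, -0.001, 0, 0, 0, 0]], claw=0)

```text
time: 4.32
tcp_pos: [0.6198, 0.0774, 0.1938]
ee_rot: [-3.141, -0.001, 0.097]
ft_force: [-1.4, 0.1, 6.2]
finger_gap: 0.123
grasp_force: 87.9
```

Call:
arm_command(steps=[[0, 0, -0.01, 0, 0, 0], [0, 0, -0.025, 0, 0, 0], [0, 0, -0.04, 0, 0, 0], [0, 0, -0.055, 0, 0, 0], [0, 0, -0.065, 0, 0, 0], [0, 0, -0.065, 0, 0, 0], [-0.02, 0, -0.065, 0, 0, 0], [-0.045, 0, -0.065, 0, 0, 0], [-0.08, 0, -0.065, 0, 0, 0], [-0.1, 0, -0.065, 0, 0, 0], [-0.1, 0, -0.065, 0, 0, 0]])

```text
time: 5.7
tcp_pos: [0.5188, 0.0674, 0.2582]
ee_rot: [3.141, 0.001, 0.097]
ft_force: [0.7, -0.8, -1.1]
finger_gap: 0.123
grasp_force: 87.7
```

```bash
python3 - <<'E'
from h import *
np.set_printoptions(precision=4,suppress=True)
s=get_state();print(s["tcp_pos"],s["finger_gap"],s["grasp_force"],s["ft_force"])
a=shot("side","s2")
A=cv2.resize(a[130:310,110:290],None,fx=3.3,fy=3.3,interpolation=cv2.INTER_CUBIC);cv2.imwrite("pics/c2.png",A)
plan([[.50,.0,.265,.0],[.51,-.18,.265,-.444]],[3,7])
E
```

```text
[0.5188 0.0674 0.2582] 0.12300622539744745 87.6797103881836 [ 0.7439 -0.7619 -1.1402]
[[-0.009,0.022,-0.002,0,0,0.032],[-0.017,0.044,-0.004,0,0,0.064],[-0.026,0.065,-0.007,0,0,0.097],[-0.027,0.091,-0.007,0,0,0.16],[-0.028,0.117,-0.007,0,0,0.224],[-0.029,0.143,-0.007,0,0,0.287],[-0.03,0.168,-0.007,0,0,0.35],[-0.032,0.194,-0.007,0,0,0.414],[-0.033,0.22,-0.007,0,0,0.477],[-0.034,0.245,-0.007,0,0,0.541]]
10 rows; at [0.5198 0.0676 0.2583] [ 3.141 -0.     0.097] t 5.75
```

View pics/c2.png

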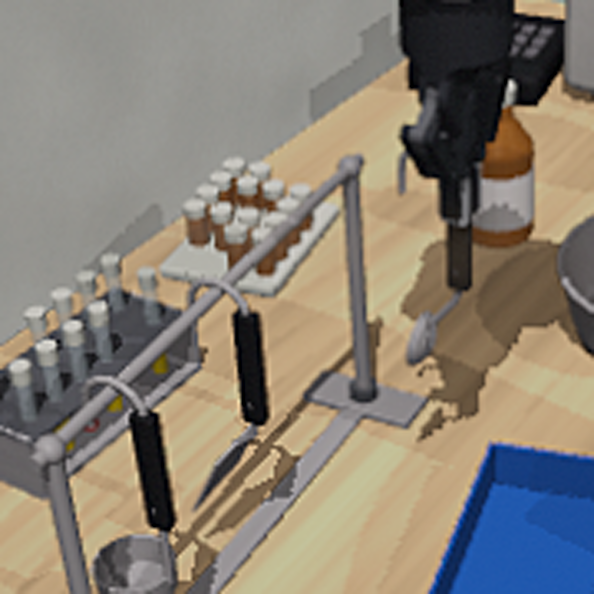

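Spoon is off the rail and hangs straight in the grip; dish lower edge at about side pixel (236.7,239.7), and the other two utensils are still hanging.

```bash
python3 - <<'E'
from h import *
t=np.array([.5198,.0676,.2583]);c,s=np.cos(.097),np.sin(.097)
f=lambda x,z:t+[c*x,s*x,z-.148]
print(proj("side",[f(.035,.003),f(0,.078),f(.044,.145)]).round(1), "seen dish (236.7,239.7) handle bottom (249.4,217.3) hook end (232,188)")
plan([[.4975,-.236,.265,-.444]],[10])
E
```

```text
[[236.3 237.6]
 [248.7 215.3]
 [231.  187. ]] seen dish (236.7,239.7) handle bottom (249.4,217.3) hook end (232,188)
[[-0.005,0.03,-0.001,0,0,0.054],[-0.01,0.06,-0.001,0,0,0.108],[-0.015,0.09,-0.002,0,0,0.162],[-0.021,0.12,-0.003,0,0,0.216],[-0.026,0.15,-0.003,0,0,0.27],[-0.031,0.18,-0.004,0,0,0.324],[-0.036,0.21,-0.005,0,0,0.378],[-0.041,0.24,-0.005,0,0,0.433],[-0.046,0.27,-0.006,0,0,0.487],[-0.051,0.3,-0.007,0,0,0.541]]
10 rows; at [0.5198 0.0676 0.2583] [ 3.141 -0.     0.097] t 5.75
```

Call:
arm_command(steps=[[-0.005, 0.03, -0.001, 0, 0, 0.054], [-0.01, 0.06, -0.001, 0, 0, 0.108], [-0.015, 0.09, -0.002, 0, 0, 0.162], [-0.021, 0.12, -0.003, 0, 0, 0.216], [-0.026, 0.15, -0.003, 0, 0, 0.27], [-0.031, 0.18, -0.004, 0, 0, 0.324], [-0.036, 0.21, -0.005, 0, 0, 0.378], [-0.041, 0.24, -0.005, 0, 0, 0.433], [-0.046, 0.27, -0.006, 0, 0, 0.487], [-0.051, 0.3, -0.007, 0, 0, 0.541], [-0.051, 0.3, -0.007, 0, 0, 0.541], [-0.051, 0.3, -0.007, 0, 0, 0.541]])

```text
time: 7.25
tcp_pos: [0.4982, -0.2359, 0.2652]
ee_rot: [-3.141, 0.0, -0.445]
ft_force: [-0.4, 0.3, -2.1]
finger_gap: 0.123
grasp_force: 87.9
```

```bash
python3 - <<'E'
from h import *
plan([[.4975,-.236,.165,-.444]],[7])
E
```

```text
[[0,0,0.014,0,0,0],[0,0,0.029,0,0,0],[0,0,0.043,0,0,0],[0,0,0.057,0,0,0],[0,0,0.072,0,0,0],[0,0,0.086,0,0,-0.001],[-0.001,0,0.1,0,0,-0.001]]
7 rows; at [ 0.4982 -0.2359  0.2652] [-3.141  0.    -0.445] t 7.25
```

Call:
arm_command(steps=[[0, 0, 0.015, 0, 0, 0], [0, 0, 0.03, 0, 0, 0], [0, 0, 0.045, 0, 0, 0], [0, 0, 0.06, 0, 0, 0], [0, 0, 0.072, 0, 0, 0], [0, 0, 0.086, 0, 0, 0], [0, 0, 0.1, 0, 0, 0], [0, 0, 0.1, 0, 0, 0]])

```text
time: 8.25
tcp_pos: [0.4976, -0.2356, 0.1641]
ee_rot: [3.142, 0.002, -0.444]
ft_force: [1.3, 0.2, -1.4]
finger_gap: 0.124
grasp_force: 87.9
```

```bash
python3 - <<'E'
from h import *
s=get_state();print(s["ft_force"],s["tcp_pos"])
a=shot("side","s3");b=shot("top","t3")
A=cv2.resize(a[140:260,255:380],None,fx=3.2,fy=3.2,interpolation=cv2.INTER_CUBIC)
B=cv2.resize(b[180:300,285:405],None,fx=3.2,fy=3.2,interpolation=cv2.INTER_CUBIC)
cv2.imwrite("pics/c3.png",np.hstack([A,B]))
E
```

```text
[ 1.25697647  0.16947977 -1.35126967] [ 0.49761199 -0.23556708  0.1641372 ]
```

View pics/c3.png

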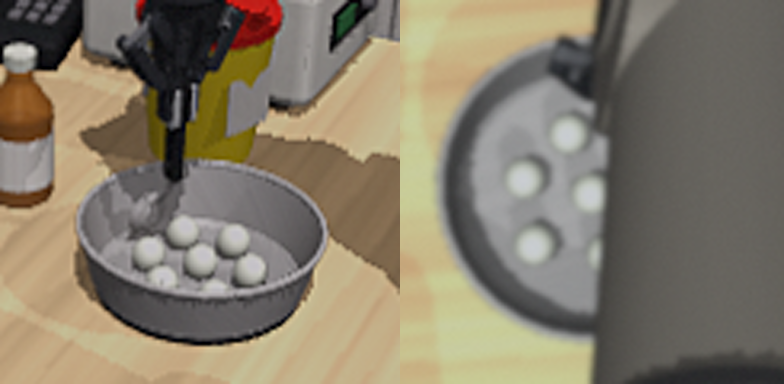

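The dish is in the bowl on the far side at left-crop (150,215), with no ball disturbed and no contact force. Now I'll plan the stirring circle in the tool frame, with fixed yaw.

```bash
cat > stir.py <<'E'
from h import *
B=np.array([.456,-.2167]); YAW=-.444; u=np.array([np.cos(YAW),np.sin(YAW)]); t=np.array([-u[1],u[0]])
def stir(start,path):
    """start: handle (u,t) of the last commanded pose; path: dish (r mm, phi deg) per row -> rows of tool x,y shifts"""
    cur=np.array(start,float)
    for i in range(0,len(path),12):
        rows=[]
        for r,ph in path[i:i+12]:
            h=np.array([r*np.cos(np.radians(ph))-28,r*np.sin(np.radians(ph))])/1000
            d=h-cur; rows.append([round(d[0],3),round(-d[1],3)+0.,0,0,0,0])   # tool y = -t
        cur=h; w=B+h[0]*u+h[1]*t; print(rows,"| end handle u,t",h.round(4),"world",w.round(3),"dist",np.hypot(*w).round(3))
E
python3 - <<'E'
from stir import *
path=[]
for ph in range(15,376,15):
    r=max(52-3.5*(1-np.cos(np.radians(ph)))  ,74-ph*0.5)
    path.append((r,ph))
stir((.046,0),path[:24])
s=get_state(); d=s["tcp_pos"][:2]-B; print(d@u,d@t)
E
```

```text
[[np.float64(-0.01), np.float64(-0.017), 0, 0, 0, 0], [np.float64(-0.023), np.float64(-0.029), 0, 0, 0, 0], [np.float64(-0.038), np.float64(-0.036), 0, 0, 0, 0], [np.float64(-0.049), np.float64(-0.044), 0, 0, 0, 0], [np.float64(-0.061), np.float64(-0.048), 0, 0, 0, 0], [np.float64(-0.074), np.float64(-0.048), 0, 0, 0, 0], [np.float64(-0.086), np.float64(-0.046), 0, 0, 0, 0], [np.float64(-0.097), np.float64(-0.04), 0, 0, 0, 0], [np.float64(-0.107), np.float64(-0.033), 0, 0, 0, 0], [np.float64(-0.113), np.float64(-0.023), 0, 0, 0, 0], [np.float64(-0.118), np.float64(-0.012), 0, 0, 0, 0], [np.float64(-0.119), np.float64(0.0), 0, 0, 0, 0]] | end handle u,t [-0.073  0.   ] world [ 0.39  -0.185] dist 0.432
[[np.float64(0.001), np.float64(0.012), 0, 0, 0, 0], [np.float64(0.006), np.float64(0.023), 0, 0, 0, 0], [np.float64(0.012), np.float64(0.033), 0, 0, 0, 0], [np.float64(0.022), np.float64(0.04), 0, 0, 0, 0], [np.float64(0.033), np.float64(0.046), 0, 0, 0, 0], [np.float64(0.045), np.float64(0.049), 0, 0, 0, 0], [np.float64(0.058), np.float64(0.048), 0, 0, 0, 0], [np.float64(0.07), np.float64(0.044), 0, 0, 0, 0], [np.float64(0.081), np.float64(0.036), 0, 0, 0, 0], [np.float64(0.09), np.float64(0.026), 0, 0, 0, 0], [np.float64(0.095), np.float64(0.013), 0, 0, 0, 0], [np.float64(0.097), np.float64(0.0), 0, 0, 0, 0]] | end handle u,t [ 0.024 -0.   ] world [ 0.478 -0.227] dist 0.529
0.046401513389480294 0.000884892355179374
```

Call:
arm_command(steps=[[-0.01, -0.017, 0, 0, 0, 0], [-0.023, -0.029, 0, 0, 0, 0], [-0.038, -0.036, 0, 0, 0, 0], [-0.049, -0.044, 0, 0, 0, 0], [-0.061, -0.048, 0, 0, 0, 0], [-0.074, -0.048, 0, 0, 0, 0], [-0.086, -0.046, 0, 0, 0, 0], [-0.097, -0.04, 0, 0, 0, 0], [-0.107, -0.033, 0, 0, 0, 0], [-0.113, -0.023, 0, 0, 0, 0], [-0.118, -0.012, 0, 0, 0, 0], [-0.119, 0, 0, 0, 0, 0]])

```text
time: 9.85
tcp_pos: [0.39, -0.1844, 0.1657]
ee_rot: [-3.141, -0.0, -0.444]
ft_force: [-0.4, 6.2, 15.0]
finger_gap: 0.123
grasp_force: 91.8
```

Call:
arm_command(steps=[[0.001, 0.012, 0, 0, 0, 0], [0.006, 0.023, 0, 0, 0, 0], [0.012, 0.033, 0, 0, 0, 0], [0.022, 0.04, 0, 0, 0, 0], [0.033, 0.046, 0, 0, 0, 0], [0.045, 0.049, 0, 0, 0, 0], [0.058, 0.048, 0, 0, 0, 0], [0.07, 0.044, 0, 0, 0, 0], [0.081, 0.036, 0, 0, 0, 0], [0.09, 0.026, 0, 0, 0, 0], [0.095, 0.013, 0, 0, 0, 0], [0.097, 0, 0, 0, 0, 0]])

```text
time: 11.35
tcp_pos: [0.4789, -0.2253, 0.1652]
ee_rot: [-3.141, 0.0, -0.444]
ft_force: [-0.1, 0.7, -1.1]
finger_gap: 0.126
grasp_force: 89.9
```

```bash
cat >> h.py <<'E'
def balls(n,im,ref=None):
    x0,y0,x1,y1=(300,195,392,283) if n=="top" else (280,195,352,240)
    g=im[y0:y1,x0:x1].min(2); N,L,S,C=cv2.connectedComponentsWithStats((g>(160 if n=="top" else 150)).astype(np.uint8))
    out=[(int(s[4]),*onz(n,[c+[x0,y0]],.022)[0,:2].round(3)) for s,c in zip(S[1:],C[1:]) if s[4]>15]; return out
E
python3 - <<'E'
from h import *
s=get_state();print(s["tcp_pos"],s["ft_force"])
for o in balls("side",cv2.imread("pics/s0.png")): print("s0",*o)
a=shot("side","s4");b=shot("top","t4")
for o in balls("side",a): print("s4",*o)
for o in balls("top",b): print("t4",*o)
A=cv2.resize(a[140:260,255:380],None,fx=3.2,fy=3.2,interpolation=cv2.INTER_CUBIC)
B=cv2.resize(b[180:300,285:405],None,fx=3.2,fy=3.2,interpolation=cv2.INTER_CUBIC)
cv2.imwrite("pics/c4.png",np.hstack([A,B]))
E
```

```text
[ 0.47890611 -0.22527093  0.16524488] [-0.11146258  0.74832275 -1.06049623]
s0 268 0.495 -0.248
s0 64 0.457 -0.227
s0 57 0.412 -0.234
s0 52 0.476 -0.179
s0 69 0.409 -0.202
s4 125 0.479 -0.268
s4 51 0.442 -0.293
s4 425 0.477 -0.199
s4 58 0.412 -0.234
t4 244 0.508 -0.179
t4 83 0.452 -0.156
t4 79 0.452 -0.195
t4 79 0.422 -0.174
```

View pics/c4.png

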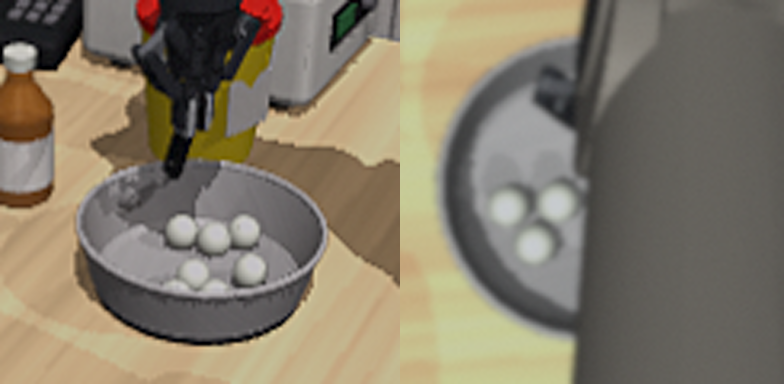

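The spoon has pivoted in the grip: the handle's lower end is at left-crop (175,172) and the dish at (125,195), so it leans outward. All 7 balls are in the bowl, at left-crop (182,232), (213,238), (245,232), (250,268), (193,272), (175,287) and (215,288). I'll measure the tilt and the ball positions.

```bash
python3 - <<'E'
from h import *
from scipy.optimize import least_squares
np.set_printoptions(precision=4,suppress=True)
s=get_state();T=np.array(s["tcp_pos"])
u=np.array([np.cos(-.444),np.sin(-.444)])
k=lambda c:np.array(c,float)/3.2+[255,140]-.35
def pt(x,z,al,dz):  # spoon frame -> world, tilt al pivots dish to +u about grasp point
    a=z-.156; X=x*np.cos(al)-a*np.sin(al); Z=x*np.sin(al)+a*np.cos(al)
    return np.array([T[0]+u[0]*X,T[1]+u[1]*X,T[2]+.008+Z+dz])
obs=k([[175,174],[123,197]])
f=lambda p:(proj("side",[pt(0,.078,p[0],p[1]),pt(.028,.023,p[0],p[1])])-obs).ravel()
r=least_squares(f,[.2,-.004]);print("tilt deg",np.degrees(r.x[0]),"dz",r.x[1],r.fun)
for n,p in(("dish mid",(.028,.023)),("tip",(.035,.003)),("hook",(.022,.166)),("hookend",(.044,.145))): print(n,pt(*p,*r.x))
px=k([[182,232],[213,238],[245,232],[250,268],[193,272],[175,291],[215,292]])
S=onz("side",px,.022)[:,:2]; q=lambda c:np.array(c,float)/3.2+[285,180]-.35
Tp=onz("top",q([[510,207],[557,203],[535,245]]),.022)[:,:2]
I=np.array([[0.5037,-0.2101],[0.491,-0.2591],[0.4725,-0.172],[0.456,-0.222],[0.4425,-0.2692],[0.4212,-0.1739],[0.4087,-0.2284]])
for n,Q in(("side",S),("top",Tp)):
    for b in Q: print(n,b,"to nearest original",np.linalg.norm(I-b,axis=1).min().round(3),"r",np.linalg.norm(b-[.456,-.2167]).round(3))
E
```

```text
tilt deg 21.063534677340012 dz -0.010489945325474925 [-3.0026  0.8866  2.9068 -0.9761]
dish mid [ 0.5459 -0.2563  0.0488]
tip [ 0.5583 -0.2622  0.0326]
hook [ 0.4944 -0.2318  0.1801]
hookend [ 0.5198 -0.2439  0.1684]
side [ 0.4927 -0.2568] to nearest original 0.003 r 0.054
side [ 0.4627 -0.2615] to nearest original 0.022 r 0.045
side [ 0.4401 -0.2859] to nearest original 0.017 r 0.071
side [ 0.413  -0.2315] to nearest original 0.005 r 0.045
side [ 0.4564 -0.2002] to nearest original 0.022 r 0.016
side [ 0.4584 -0.1648] to nearest original 0.016 r 0.052
side [ 0.4263 -0.1807] to nearest original 0.008 r 0.047
top [ 0.4209 -0.4679] to nearest original 0.2 r 0.254
top [ 0.4199 -0.5056] to nearest original 0.237 r 0.291
top [ 0.3897 -0.4829] to nearest original 0.22 r 0.274
```

Tilt is about 21° in the hand. I'll straighten it by nudging the dish gently against the far bowl wall with a lighter grip; no balls lie there.

Call:
arm_command(steps=[[0, 0, 0, 0, 0, 0], [0, 0, 0, 0, 0, 0], [0.005, 0, 0, 0, 0, 0], [0.01, 0, 0, 0, 0, 0], [0.015, 0, 0, 0, 0, 0], [0.02, 0, 0, 0, 0, 0], [0.024, 0, 0, 0, 0, 0], [0.028, 0, 0, 0, 0, 0]], squeeze=35)

```text
time: 12.45
tcp_pos: [0.5027, -0.2386, 0.1653]
ee_rot: [3.141, 0.002, -0.445]
ft_force: [-7.2, 2.8, 6.9]
finger_gap: 0.127
grasp_force: 91.9
```

```bash
cat >> h.py <<'E'
from scipy.optimize import least_squares
def tilt(yaw,a,save=None):
    """black handle in the side view below the fingers: its axis against the predicted axis for a tilt"""
    T=np.array(get_state()["tcp_pos"]); u=np.array([np.cos(yaw),np.sin(yaw)])
    def pt(x,z,al,dz=-.004):
        A=z-.156+dz; X=x*np.cos(al)-A*np.sin(al); Z=x*np.sin(al)+A*np.cos(al)
        return np.array([T[0]+u[0]*X,T[1]+u[1]*X,T[2]+.008+Z])
    return pt
E
python3 - <<'E'
from h import *
a=shot("side","s5");pt=tilt(-.444,a)
# dark handle pixels in a window below the fingers
for al in(0,5,10,15,20,25): print(al,proj("side",[pt(0,z,np.radians(al)) for z in(.125,.1,.078)]).round(0).astype(int).tolist(), proj("side",[pt(.028,.023,np.radians(al))]).round(0))
tp=proj("side",[pt(0,.137,0)])[0]; print(tp)
x,y=tp.astype(int)
for r in range(y-4,y+34,2):
    row=a[r,x-22:x+16].max(1); i=np.where(row<62)[0]; print(r,(i.min()+x-22,i.max()+x-22,len(i)) if len(i) else None)
E
```

```text
0 [[308, 180], [308, 188], [307, 194]] [[300. 206.]]
5 [[307, 180], [306, 187], [306, 193]] [[298. 204.]]
10 [[307, 179], [305, 186], [304, 192]] [[296. 201.]]
15 [[306, 179], [304, 185], [303, 191]] [[293. 198.]]
20 [[305, 178], [303, 184], [301, 189]] [[291. 195.]]
25 [[305, 177], [302, 183], [300, 187]] [[289. 192.]]
[308.14557603 176.7225568 ]
172 (np.int64(303), np.int64(313), 8)
174 (np.int64(303), np.int64(312), 8)
176 (np.int64(304), np.int64(312), 7)
178 (np.int64(305), np.int64(310), 4)
180 (np.int64(305), np.int64(310), 6)
182 (np.int64(305), np.int64(310), 6)
184 (np.int64(304), np.int64(310), 7)
186 (np.int64(304), np.int64(309), 6)
188 (np.int64(304), np.int64(309), 6)
190 (np.int64(304), np.int64(309), 6)
192 (np.int64(304), np.int64(309), 6)
194 (np.int64(306), np.int64(307), 2)
196 None
198 (np.int64(303), np.int64(303), 1)
200 None
202 None
204 None
206 None
208 None
```

The handle is straight again (within ~3°) and straight under the grip. I'll firm the grip, lift clear, re-enter near the middle between balls, and spiral outward so nothing gets jammed against the wall.

```bash
cat > stir.py <<'E'
from h import *
B=np.array([.456,-.2167]); YAW=-.444; u=np.array([np.cos(YAW),np.sin(YAW)]); t=np.array([-u[1],u[0]])
OFF=.032
def ut():
    d=np.array(get_state()["tcp_pos"][:2])-B; return d@u,d@t
def rows(start,D):
    """start: handle (u,t) commanded; D: dish (u,t) m per row"""
    cur=np.array(start,float)
    for i in range(0,len(D),12):
        o=[]
        for q in D[i:i+12]:
            h=np.array(q)-[OFF,0]; d=h-cur; o.append("[%g,%g,0,0,0,0]"%(round(d[0],3)+0.,round(-d[1],3)+0.))
        cur=h; w=B+h[0]*u+h[1]*t; print("["+",".join(o)+"]","| end handle",h.round(3),"dist",np.hypot(*w).round(3))
def spiral(ph,r0,r1,turns,step,sgn,eu=1.,et=.85):
    D=[];tot=0;r=r0
    while tot<turns*2*np.pi:
        r=r0+(r1-r0)*tot/(turns*2*np.pi); dp=min(step/max(r,.008),.9); tot+=dp; ph+=sgn*dp
        D.append((eu*r*np.cos(ph),et*r*np.sin(ph)))
    return D,ph,r
E
python3 - <<'E'
from stir import *
print(ut(), "to handle -.048,-.003")
D,ph,r=spiral(np.pi,.016,.044,2.2,.011,1)
rows((-.048,-.003),D); print(len(D))
D2,ph,r=spiral(ph,.044,.044,1,.013,1); rows(np.array(D[-1])-[OFF,0],D2)
E
```

```text
(np.float64(0.05187638895141106), np.float64(0.00022333761419123744)) to handle -.048,-.003
[[0.004,0.006,0,0,0,0],[0.012,0.011,0,0,0,0],[0.022,0.012,0,0,0,0],[0.031,0.008,0,0,0,0],[0.037,0,0,0,0,0],[0.037,-0.009,0,0,0,0],[0.032,-0.017,0,0,0,0],[0.023,-0.023,0,0,0,0],[0.012,-0.024,0,0,0,0],[0.002,-0.021,0,0,0,0],[-0.006,-0.016,0,0,0,0],[-0.011,-0.007,0,0,0,0]] | end handle [-0.059  0.004] dist 0.446
[[-0.001,0.009,0,0,0,0],[0.003,0.018,0,0,0,0],[0.01,0.025,0,0,0,0],[0.019,0.029,0,0,0,0],[0.03,0.031,0,0,0,0],[0.04,0.029,0,0,0,0],[0.05,0.024,0,0,0,0],[0.057,0.017,0,0,0,0],[0.061,0.009,0,0,0,0],[0.061,0,0,0,0,0],[0.059,-0.009,0,0,0,0],[0.053,-0.017,0,0,0,0]] | end handle [-0.006  0.021] dist 0.499
[[-0.008,-0.006,0,0,0,0],[-0.018,-0.01,0,0,0,0],[-0.029,-0.011,0,0,0,0],[-0.04,-0.009,0,0,0,0],[-0.05,-0.005,0,0,0,0],[-0.058,0.002,0,0,0,0],[-0.063,0.01,0,0,0,0],[-0.066,0.018,0,0,0,0],[-0.066,0.028,0,0,0,0],[-0.064,0.037,0,0,0,0],[-0.058,0.045,0,0,0,0],[-0.05,0.051,0,0,0,0]] | end handle [-0.057 -0.03 ] dist 0.449
[[0.009,0.005,0,0,0,0],[0.02,0.007,0,0,0,0]] | end handle [-0.037 -0.037] dist 0.47
38
[[0.013,0,0,0,0,0],[0.025,-0.004,0,0,0,0],[0.036,-0.01,0,0,0,0],[0.043,-0.019,0,0,0,0],[0.048,-0.03,0,0,0,0],[0.049,-0.041,0,0,0,0],[0.046,-0.051,0,0,0,0],[0.039,-0.061,0,0,0,0],[0.029,-0.068,0,0,0,0],[0.018,-0.073,0,0,0,0],[0.005,-0.074,0,0,0,0],[-0.008,-0.073,0,0,0,0]] | end handle [-0.045  0.036] dist 0.462
[[-0.012,0.005,0,0,0,0],[-0.021,0.012,0,0,0,0],[-0.028,0.022,0,0,0,0],[-0.031,0.032,0,0,0,0],[-0.03,0.043,0,0,0,0],[-0.026,0.054,0,0,0,0],[-0.018,0.062,0,0,0,0],[-0.008,0.069,0,0,0,0],[0.005,0.073,0,0,0,0],[0.017,0.073,0,0,0,0]] | end handle [-0.027 -0.037] dist 0.479
```

Call:
arm_command(steps=[[-0.002, 0, -0.02, 0, 0, 0], [-0.002, 0, -0.045, 0, 0, 0], [-0.02, 0, -0.06, 0, 0, 0], [-0.05, 0.003, -0.06, 0, 0, 0], [-0.08, 0.003, -0.06, 0, 0, 0], [-0.1, 0.003, -0.06, 0, 0, 0], [-0.1, 0.003, -0.055, 0, 0, 0], [-0.1, 0.003, -0.04, 0, 0, 0], [-0.1, 0.003, -0.025, 0, 0, 0], [-0.1, 0.003, -0.012, 0, 0, 0], [-0.1, 0.003, 0, 0, 0, 0], [-0.1, 0.003, 0, 0, 0, 0]], claw=0, squeeze=120)

```text
time: 14.0
tcp_pos: [0.4121, -0.1983, 0.1646]
ee_rot: [3.142, 0.0, -0.444]
ft_force: [0.1, -0.2, -0.1]
finger_gap: 0.115
grasp_force: 117.7
```

Call:
arm_command(steps=[[0.004, 0.006, 0, 0, 0, 0], [0.012, 0.011, 0, 0, 0, 0], [0.022, 0.012, 0, 0, 0, 0], [0.031, 0.008, 0, 0, 0, 0], [0.037, 0, 0, 0, 0, 0], [0.037, -0.009, 0, 0, 0, 0], [0.032, -0.017, 0, 0, 0, 0], [0.023, -0.023, 0, 0, 0, 0], [0.012, -0.024, 0, 0, 0, 0], [0.002, -0.021, 0, 0, 0, 0], [-0.006, -0.016, 0, 0, 0, 0], [-0.011, -0.007, 0, 0, 0, 0]])

```text
time: 15.5
tcp_pos: [0.4049, -0.1876, 0.1658]
ee_rot: [-3.141, -0.001, -0.444]
ft_force: [2.4, -1.1, 2.3]
finger_gap: 0.12
grasp_force: 118.3
```

Call:
arm_command(steps=[[-0.001, 0.009, 0, 0, 0, 0], [0.003, 0.018, 0, 0, 0, 0], [0.01, 0.025, 0, 0, 0, 0], [0.019, 0.029, 0, 0, 0, 0], [0.03, 0.031, 0, 0, 0, 0], [0.04, 0.029, 0, 0, 0, 0], [0.05, 0.024, 0, 0, 0, 0], [0.057, 0.017, 0, 0, 0, 0], [0.061, 0.009, 0, 0, 0, 0], [0.061, 0, 0, 0, 0, 0], [0.059, -0.009, 0, 0, 0, 0], [0.053, -0.017, 0, 0, 0, 0]])

```text
time: 17.0
tcp_pos: [0.4601, -0.1937, 0.1653]
ee_rot: [-3.142, 0.0, -0.444]
ft_force: [0.1, -0.9, -0.7]
finger_gap: 0.118
grasp_force: 117.5
```

```bash
cat >> h.py <<'E'
def handle(a,yaw):
    pt=tilt(yaw,a); tp=proj("side",[pt(0,.137,0)])[0]; x,y=tp.astype(int)
    for r in range(y+2,y+24,4):
        i=np.where(a[r,x-22:x+22].max(1)<62)[0]; print(r,(int(i.min()+x-22),int(i.max()+x-22)) if len(i) else None,end=" ")
    print()
    for al in(-20,-10,0,10,20): print(al,proj("side",[pt(0,z,np.radians(al)) for z in(.125,.078)]).round(0).astype(int).tolist())
def ballsS(a):
    """ball centres in the side view by template: bright disc of 11 px"""
    x0,y0,x1,y1=275,190,360,245; g=cv2.resize(a[y0:y1,x0:x1].min(2),None,fx=4,fy=4,interpolation=cv2.INTER_CUBIC)
    k=np.zeros((57,57),np.uint8)+110; cv2.circle(k,(28,28),21,200,-1)
    m=cv2.matchTemplate(cv2.copyMakeBorder(g,28,28,28,28,cv2.BORDER_REPLICATE),k,cv2.TM_CCOEFF_NORMED); out=[]
    for _ in range(12):
        _,v,_,p=cv2.minMaxLoc(m)
        if v<.5: break
        w=onz("side",[[(p[0]+.5)/4-.5+x0,(p[1]+.5)/4-.5+y0]],.022)[0,:2]+[-.003,.006]; out.append([*w.round(3),round(v,2)]); cv2.circle(m,p,26,-1.,-1)
    return out
I0=np.array([[0.5037,-0.2101],[0.491,-0.2591],[0.4725,-0.172],[0.456,-0.222],[0.4425,-0.2692],[0.4212,-0.1739],[0.4087,-0.2284]])
def rep(L):
    for b in L: d=np.array(b[:2]); print(b,"r",np.linalg.norm(d-[.456,-.2167]).round(3),"nearest orig",np.linalg.norm(I0-d,axis=1).min().round(3))
E
python3 - <<'E'
from h import *
print("s0");rep(ballsS(cv2.imread("pics/s0.png")));
a=shot("side","s6");print("now");rep(ballsS(a));handle(a,-.444)
E
```

```text
s0
[np.float64(0.443), np.float64(-0.272), 0.62] r 0.057 nearest orig 0.003
[np.float64(0.491), np.float64(-0.266), 0.59] r 0.06 nearest orig 0.007
[np.float64(0.455), np.float64(-0.219), 0.57] r 0.003 nearest orig 0.003
[np.float64(0.409), np.float64(-0.229), 0.55] r 0.049 nearest orig 0.001
[np.float64(0.47), np.float64(-0.172), 0.54] r 0.047 nearest orig 0.003
[np.float64(0.511), np.float64(-0.217), 0.53] r 0.055 nearest orig 0.01
now
[np.float64(0.439), np.float64(-0.289), 0.67] r 0.074 nearest orig 0.02
[np.float64(0.427), np.float64(-0.196), 0.59] r 0.036 nearest orig 0.023
[np.float64(0.407), np.float64(-0.232), 0.57] r 0.051 nearest orig 0.004
[np.float64(0.574), np.float64(-0.303), 0.54] r 0.146 nearest orig 0.094
[np.float64(0.474), np.float64(-0.176), 0.53] r 0.045 nearest orig 0.004
[np.float64(0.525), np.float64(-0.185), 0.52] r 0.076 nearest orig 0.033
189 (312, 318) 193 (311, 317) 197 (310, 316) 201 (310, 315) 205 (312, 312) 209 None 
-20 [[318, 192], [321, 208]]
-10 [[317, 192], [318, 207]]
0 [[315, 191], [314, 205]]
10 [[314, 190], [311, 203]]
20 [[312, 189], [308, 200]]
```

Call:
arm_command(steps=[[-0.008, -0.006, 0, 0, 0, 0], [-0.018, -0.01, 0, 0, 0, 0], [-0.029, -0.011, 0, 0, 0, 0], [-0.04, -0.009, 0, 0, 0, 0], [-0.05, -0.005, 0, 0, 0, 0], [-0.058, 0.002, 0, 0, 0, 0], [-0.063, 0.01, 0, 0, 0, 0], [-0.066, 0.018, 0, 0, 0, 0], [-0.066, 0.028, 0, 0, 0, 0], [-0.064, 0.037, 0, 0, 0, 0], [-0.058, 0.045, 0, 0, 0, 0], [-0.05, 0.051, 0, 0, 0, 0]])

```text
time: 18.55
tcp_pos: [0.393, -0.2197, 0.165]
ee_rot: [3.142, 0.001, -0.445]
ft_force: [-0.0, -0.4, -1.8]
finger_gap: 0.116
grasp_force: 117.5
```

```bash
python3 - <<'E'
from stir import *
a=shot("side","s7");rep(ballsS(a));handle(a,-.444);print(ut())
D,ph,r=spiral(np.pi,.016,.044,2.2,.011,1)
D2,ph,r=spiral(ph,.044,.046,1,.013,1); rows(np.array(D[35])-[OFF,0],D[36:]+D2)
E
```

```text
[np.float64(0.412), np.float64(-0.226), 0.68] r 0.045 nearest orig 0.004
[np.float64(0.487), np.float64(-0.287), 0.65] r 0.077 nearest orig 0.028
[np.float64(0.385), np.float64(-0.245), 0.64] r 0.076 nearest orig 0.029
[np.float64(0.514), np.float64(-0.265), 0.62] r 0.075 nearest orig 0.024
[np.float64(0.44), np.float64(-0.281), 0.55] r 0.066 nearest orig 0.012
190 (338, 344) 194 (337, 343) 198 (336, 342) 202 (335, 347) 206 (337, 340) 210 None 
-20 [[344, 194], [347, 210]]
-10 [[343, 193], [343, 209]]
0 [[341, 193], [340, 207]]
10 [[340, 192], [336, 204]]
20 [[338, 190], [333, 201]]
(np.float64(-0.05454364399295706), np.float64(-0.030267779494001328))
[[0.009,0.005,0,0,0,0],[0.02,0.007,0,0,0,0],[0.033,0.007,0,0,0,0],[0.045,0.003,0,0,0,0],[0.056,-0.003,0,0,0,0],[0.064,-0.012,0,0,0,0],[0.068,-0.022,0,0,0,0],[0.069,-0.033,0,0,0,0],[0.066,-0.044,0,0,0,0],[0.06,-0.053,0,0,0,0],[0.051,-0.061,0,0,0,0],[0.039,-0.066,0,0,0,0]] | end handle [-0.018  0.036] dist 0.489
[[-0.013,-0.002,0,0,0,0],[-0.026,-0.001,0,0,0,0],[-0.038,0.003,0,0,0,0],[-0.048,0.01,0,0,0,0],[-0.055,0.019,0,0,0,0],[-0.059,0.03,0,0,0,0],[-0.059,0.041,0,0,0,0],[-0.056,0.051,0,0,0,0],[-0.05,0.061,0,0,0,0],[-0.04,0.068,0,0,0,0],[-0.029,0.073,0,0,0,0],[-0.016,0.075,0,0,0,0]] | end handle [-0.034 -0.039] dist 0.473
```

Call:
arm_command(steps=[[0.009, 0.005, 0, 0, 0, 0], [0.02, 0.007, 0, 0, 0, 0], [0.033, 0.007, 0, 0, 0, 0], [0.045, 0.003, 0, 0, 0, 0], [0.056, -0.003, 0, 0, 0, 0], [0.064, -0.012, 0, 0, 0, 0], [0.068, -0.022, 0, 0, 0, 0], [0.069, -0.033, 0, 0, 0, 0], [0.066, -0.044, 0, 0, 0, 0], [0.06, -0.053, 0, 0, 0, 0], [0.051, -0.061, 0, 0, 0, 0], [0.039, -0.066, 0, 0, 0, 0]])

```text
time: 20.1
tcp_pos: [0.4562, -0.1754, 0.1653]
ee_rot: [-3.142, 0.0, -0.444]
ft_force: [1.5, -0.5, -0.9]
finger_gap: 0.121
grasp_force: 117.4
```

Call:
arm_command(steps=[[-0.013, -0.002, 0, 0, 0, 0], [-0.026, -0.001, 0, 0, 0, 0], [-0.038, 0.003, 0, 0, 0, 0], [-0.048, 0.01, 0, 0, 0, 0], [-0.055, 0.019, 0, 0, 0, 0], [-0.059, 0.03, 0, 0, 0, 0], [-0.059, 0.041, 0, 0, 0, 0], [-0.056, 0.051, 0, 0, 0, 0], [-0.05, 0.061, 0, 0, 0, 0], [-0.04, 0.068, 0, 0, 0, 0], [-0.029, 0.073, 0, 0, 0, 0], [-0.016, 0.075, 0, 0, 0, 0]])

```text
time: 21.6
tcp_pos: [0.4107, -0.2376, 0.1652]
ee_rot: [-3.142, 0.0, -0.444]
ft_force: [-0.8, 0.1, -0.7]
finger_gap: 0.118
grasp_force: 117.5
```

```bash
python3 - <<'E'
from stir import *
a=shot("side","s8");rep(ballsS(a));handle(a,-.444);print(ut(),get_state()["tcp_pos"])
E
```

```text
[np.float64(0.411), np.float64(-0.24), 0.68] r 0.051 nearest orig 0.012
[np.float64(0.527), np.float64(-0.264), 0.66] r 0.085 nearest orig 0.036
[np.float64(0.379), np.float64(-0.247), 0.65] r 0.083 nearest orig 0.035
[np.float64(0.5), np.float64(-0.288), 0.57] r 0.084 nearest orig 0.03
186 (334, 340) 190 (334, 339) 194 (332, 338) 198 (332, 342) 202 (334, 337) 206 (330, 331) 
-20 [[340, 189], [343, 205]]
-10 [[339, 189], [339, 204]]
0 [[337, 188], [336, 202]]
10 [[336, 187], [332, 200]]
20 [[334, 186], [329, 197]]
(np.float64(-0.03025606094534643), np.float64(-0.038282967672888614)) [ 0.4122329  -0.23827443  0.16532276]
```

Call:
arm_command(steps=[[0, 0, -0.012, 0, 0, 0], [0, 0, -0.03, 0, 0, 0], [0, 0, -0.05, 0, 0, 0], [0, 0, -0.075, 0, 0, 0], [0, 0, -0.1, 0, 0, 0], [0, 0, -0.1, 0, 0, 0]])

```text
time: 22.4
tcp_pos: [0.4107, -0.2371, 0.2675]
ee_rot: [-3.141, -0.003, -0.444]
ft_force: [0.3, -0.2, -1.3]
finger_gap: 0.124
grasp_force: 117.6
```

```bash
python3 - <<'E'
from stir import *
plan([[.46,-.08,.265,-.15],[.50,.07,.265,.097]],[5,5])
E
```

```text
[[-0.005,-0.033,0,0,-0.003,-0.059],[-0.009,-0.065,0.001,0,-0.003,-0.118],[-0.014,-0.098,0.001,0,-0.003,-0.176],[-0.018,-0.13,0.002,0,-0.003,-0.235],[-0.023,-0.163,0.002,0,-0.003,-0.294],[-0.029,-0.194,0.002,0,-0.003,-0.343],[-0.034,-0.224,0.002,0,-0.003,-0.393],[-0.04,-0.255,0.002,0.001,-0.003,-0.442],[-0.046,-0.285,0.002,0.001,-0.003,-0.492],[-0.051,-0.316,0.002,0.001,-0.003,-0.541]]
10 rows; at [ 0.4107 -0.2371  0.2675] [-3.141e+00 -3.000e-03 -4.440e-01] t 22.4
```

Call:
arm_command(steps=[[-0.005, -0.033, 0, 0, 0, -0.059], [-0.009, -0.065, 0, 0, 0, -0.118], [-0.014, -0.098, 0, 0, 0, -0.176], [-0.018, -0.13, 0, 0, 0, -0.235], [-0.023, -0.163, 0, 0, 0, -0.294], [-0.029, -0.194, 0, 0, 0, -0.343], [-0.034, -0.224, 0, 0, 0, -0.393], [-0.04, -0.255, 0, 0, 0, -0.442], [-0.046, -0.285, 0, 0, 0, -0.492], [-0.051, -0.316, 0, 0, 0, -0.541], [-0.051, -0.316, 0, 0, 0, -0.541]])

```text
time: 23.78
tcp_pos: [0.5005, 0.0734, 0.2652]
ee_rot: [-3.141, -0.0, 0.102]
ft_force: [0.1, -1.2, -0.8]
finger_gap: 0.125
grasp_force: 117.6
```

```bash
python3 - <<'E'
from h import *
s=get_state();print(s["tcp_pos"],s["ee_rot"])
a=shot("side","s9");b=shot("top","t9");print("top");rep([o[1:] for o in balls("top",b)]);print([o[0] for o in balls("top",b)]);print("side");rep(ballsS(a));handle(a,.097)
A=cv2.resize(a[130:255,190:365],None,fx=4.5,fy=4.5,interpolation=cv2.INTER_CUBIC)
B=cv2.resize(b[185:295,290:400],None,fx=4.5,fy=4.5,interpolation=cv2.INTER_CUBIC)
cv2.imwrite("pics/c9.png",A)
g=b[195:283,300:392].min(2)
for th in(150,160,170): 
    N,L,S,C=cv2.connectedComponentsWithStats((g>th).astype(np.uint8)); print(th,[(int(x[4]),*map(float,(c+[300,195]).round(1)))for x,c in zip(S[1:],C[1:]) if x[4]>12])
E
```

```text
[0.50046254 0.07343827 0.26519896] [-3.14064202e+00 -1.24343830e-05  1.02112724e-01]
top
(np.float64(0.493), np.float64(-0.186)) r 0.048 nearest orig 0.025
(np.float64(0.452), np.float64(-0.156)) r 0.061 nearest orig 0.026
(np.float64(0.442), np.float64(-0.204)) r 0.019 nearest orig 0.023
(np.float64(0.412), np.float64(-0.241)) r 0.05 nearest orig 0.013
(np.float64(0.415), np.float64(-0.169)) r 0.063 nearest orig 0.008
(np.float64(0.382), np.float64(-0.251)) r 0.082 nearest orig 0.035
[348, 83, 145, 71, 76, 52]
side
[np.float64(0.412), np.float64(-0.238), 0.77] r 0.049 nearest orig 0.01
[np.float64(0.379), np.float64(-0.247), 0.74] r 0.083 nearest orig 0.035
[np.float64(0.496), np.float64(-0.283), 0.72] r 0.077 nearest orig 0.024
[np.float64(0.525), np.float64(-0.259), 0.68] r 0.081 nearest orig 0.034
[np.float64(0.428), np.float64(-0.189), 0.6] r 0.039 nearest orig 0.017
[np.float64(0.442), np.float64(-0.292), 0.6] r 0.077 nearest orig 0.023
[np.float64(0.459), np.float64(-0.175), 0.57] r 0.042 nearest orig 0.014
197 (250, 254) 201 (250, 256) 205 (249, 256) 209 (249, 255) 213 (248, 254) 217 (250, 253) 
-20 [[260, 200], [266, 218]]
-10 [[258, 200], [261, 218]]
0 [[255, 200], [255, 217]]
10 [[253, 199], [250, 215]]
20 [[250, 198], [244, 213]]
150 [(961, 328.1, 235.6), (90, 353.7, 258.1), (87, 324.3, 259.5), (114, 311.1, 278.7), (67, 359.9, 270.0)]
160 [(348, 327.5, 227.3), (83, 317.5, 244.9), (145, 337.6, 247.2), (71, 353.9, 257.8), (76, 324.6, 259.6), (52, 359.7, 269.7)]
170 [(65, 317.8, 244.9), (62, 354.0, 258.0), (60, 324.2, 259.6), (38, 359.8, 269.9)]
```

I can account for 7 balls in the bowl, none outside it. Two on the near side lie within 13 mm of original spots, so I'll do one more targeted sweep there with the dish turned towards the robot.

```bash
python3 - <<'E'
from h import *
plan([[.5005,-.02,.262,.95],[.4966,-.236,.262,2.6976]],[6,11])
E
```

```text
[[-0.001,0.015,0.001,0,0.001,-0.142],[-0.003,0.03,0.001,0,0.001,-0.284],[-0.004,0.045,0.002,0,0.001,-0.426],[-0.006,0.06,0.002,0,0.001,-0.568],[-0.007,0.075,0.003,0,0.001,-0.71],[-0.008,0.09,0.003,0,0.001,-0.852],[-0.011,0.11,0.003,0,0.001,-1.011],[-0.013,0.129,0.003,0,0.001,-1.17],[-0.015,0.149,0.003,0,0,-1.329],[-0.017,0.168,0.003,0,0,-1.488],[-0.02,0.188,0.003,0,0,-1.647],[-0.022,0.207,0.003,0,0,-1.805]]
[[-0.024,0.227,0.003,-0.001,0,-1.964],[-0.026,0.246,0.003,-0.001,0,-2.123],[-0.029,0.266,0.003,-0.001,0,-2.282],[-0.031,0.285,0.003,-0.001,0,-2.441],[-0.033,0.305,0.003,-0.001,0,-2.6]]
17 rows; at [0.5    0.0707 0.2651] [3.142e+00 1.000e-03 9.800e-02] t 23.875
```

View pics/c9.png

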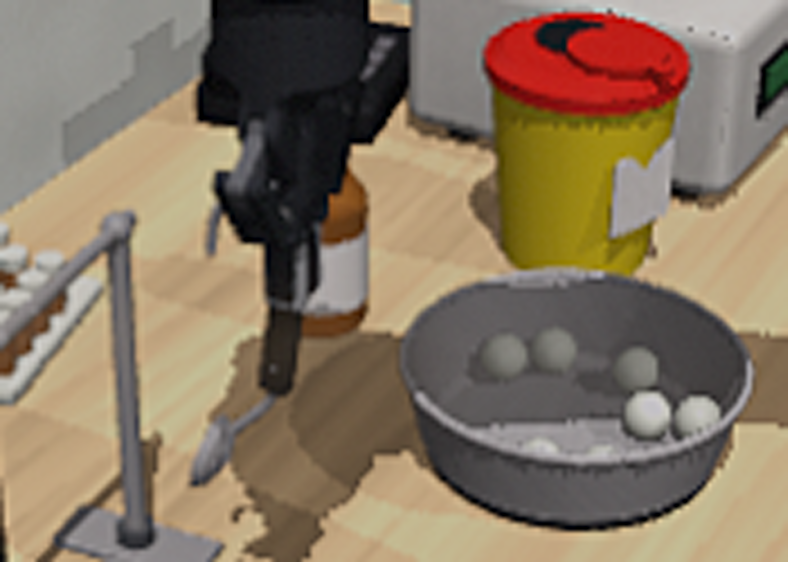

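The picture shows all 7 balls in the bowl (five visible at (505,355), (553,350), (637,370), (648,413), (697,418), plus two tops at (543,447) and (600,453)), and the spoon held with a small tilt (handle end (278,392), dish bottom (200,483)).

Call:
arm_command(steps=[[-0.001, 0.015, 0.001, 0, 0, -0.142], [-0.003, 0.03, 0.001, 0, 0, -0.284], [-0.004, 0.045, 0.002, 0, 0, -0.426], [-0.006, 0.06, 0.002, 0, 0, -0.568], [-0.007, 0.075, 0.003, 0, 0, -0.71], [-0.008, 0.09, 0.003, 0, 0, -0.852], [-0.011, 0.11, 0.003, 0, 0, -1.011], [-0.013, 0.129, 0.003, 0, 0, -1.17], [-0.015, 0.149, 0.003, 0, 0, -1.329], [-0.017, 0.168, 0.003, 0, 0, -1.488], [-0.02, 0.188, 0.003, 0, 0, -1.647], [-0.022, 0.207, 0.003, 0, 0, -1.805]])

```text
time: 25.38
tcp_pos: [0.4976, -0.1394, 0.2624]
ee_rot: [-3.141, 0.0, 1.905]
ft_force: [0.1, 0.1, -2.1]
finger_gap: 0.114
grasp_force: 117.6
```

```bash
python3 - <<'E'
from h import *
plan([[.4966,-.236,.262,2.6976]],[6])
T=np.array([.5,.0707,.2651]);u=np.array([np.cos(.098),np.sin(.098)])
def pt(x,z,al,dz):
    A=z-.156+dz; X=x*np.cos(al)-A*np.sin(al); Z=x*np.sin(al)+A*np.cos(al); return np.array([T[0]+u[0]*X,T[1]+u[1]*X,T[2]+.008+Z])
obs=np.array([[251.4,216.8],[234.,236.9]])
r=least_squares(lambda p:(proj("side",[pt(0,.078,*p),pt(.035,.003,*p)])-obs).ravel(),[.1,0]);print(np.degrees(r.x[0]),r.x[1],r.fun)
E
```

```text
[[-0.015,-0.005,0,0,0,-0.132],[-0.03,-0.011,0,0,0,-0.264],[-0.045,-0.016,0,0,0,-0.396],[-0.061,-0.022,0,0,0,-0.528],[-0.076,-0.027,0,0,0,-0.66],[-0.091,-0.033,0,0,0,-0.792]]
6 rows; at [ 0.4976 -0.1394  0.2624] [-3.141  0.     1.905] t 25.375
7.901102648895568 -0.007388970775566312 [-0.63236344  0.23602286  0.48578633 -0.29358724]
```

Call:
arm_command(steps=[[-0.016, -0.003, 0, 0, 0, -0.132], [-0.031, -0.007, 0, 0, 0, -0.264], [-0.047, -0.01, 0, 0, 0, -0.396], [-0.064, -0.015, 0, 0, 0, -0.528], [-0.081, -0.02, 0, 0, 0, -0.66], [-0.097, -0.026, 0, 0, 0, -0.792], [-0.097, -0.026, 0, 0, 0, -0.792]])

```text
time: 26.25
tcp_pos: [0.5042, -0.2399, 0.2621]
ee_rot: [-3.141, -0.0, 2.69]
ft_force: [0.4, 0.4, -1.0]
finger_gap: 0.121
grasp_force: 117.6
```

```bash
python3 - <<'E'
from h import *
plan([[.5048,-.2399,.159,2.6976]],[7])
E
```

```text
[[0,0,0.015,0,0,-0.001],[0,0,0.029,0,0,-0.002],[0,0,0.044,0,0,-0.003],[0,0,0.059,0,0,-0.004],[0,0,0.074,0,0,-0.005],[0,0,0.088,0,0,-0.006],[-0.001,0,0.103,0,0,-0.007]]
7 rows; at [ 0.5042 -0.2399  0.2621] [-3.141 -0.     2.69 ] t 26.25
```

Call:
arm_command(steps=[[0, 0, 0.015, 0, 0, 0], [0, 0, 0.03, 0, 0, 0], [0, 0, 0.045, 0, 0, 0], [0, 0, 0.06, 0, 0, 0], [0, 0, 0.075, 0, 0, 0], [0, 0, 0.09, 0, 0, 0], [0, 0, 0.103, 0, 0, 0], [0, 0, 0.103, 0, 0, 0]])

```text
time: 27.25
tcp_pos: [0.5044, -0.238, 0.1582]
ee_rot: [3.141, -0.002, 2.694]
ft_force: [0.1, 0.2, -1.0]
finger_gap: 0.118
grasp_force: 117.5
```

Call:
arm_command(steps=[[0.01, -0.002, 0, 0, 0, 0], [0.02, -0.004, 0, 0, 0, 0], [0.028, -0.004, 0, 0, 0, 0], [0.035, -0.003, 0, 0, 0, 0], [0.036, 0.006, 0, 0, 0, 0], [0.036, 0.015, 0, 0, 0, 0], [0.036, 0.023, 0, 0, 0, 0], [0.034, 0.03, 0, 0, 0, 0], [0.034, 0.022, 0, 0, 0, 0], [0.036, 0.01, 0, 0, 0, 0], [0.037, 0, 0, 0, 0, 0], [0.037, -0.01, 0, 0, 0, 0]])

```text
time: 28.75
tcp_pos: [0.4666, -0.2322, 0.1594]
ee_rot: [-3.142, 0.0, 2.693]
ft_force: [0.2, 0.5, -0.9]
finger_gap: 0.124
grasp_force: 117.6
```

Call:
arm_command(steps=[[0, -0.009, 0, 0, 0, 0], [-0.001, -0.017, 0, 0, 0, 0], [-0.002, -0.02, 0, 0, 0, 0], [-0.002, -0.012, 0, 0, 0, 0], [-0.01, 0, 0, 0, 0, 0], [-0.022, 0.006, 0, 0, 0, 0], [-0.037, 0.01, 0, 0, 0, 0], [-0.037, 0.01, -0.015, 0, 0, 0], [-0.037, 0.01, -0.04, 0, 0, 0], [-0.037, 0.01, -0.07, 0, 0, 0], [-0.037, 0.01, -0.1, 0, 0, 0], [-0.037, 0.01, -0.1, 0, 0, 0]])

```text
time: 30.25
tcp_pos: [0.5057, -0.2387, 0.2623]
ee_rot: [-3.142, 0.004, 2.693]
ft_force: [0.4, -0.5, -1.5]
finger_gap: 0.121
grasp_force: 117.6
```

```bash
python3 - <<'E'
from h import *
a=shot("side","s10");print("side");rep(ballsS(a))
plan([[.50,-.09,.262,1.85],[.48,.09,.262,.097]],[6,11])
E
```

```text
side
[np.float64(0.527), np.float64(-0.264), 0.68] r 0.085 nearest orig 0.036
[np.float64(0.38), np.float64(-0.249), 0.66] r 0.083 nearest orig 0.035
[np.float64(0.421), np.float64(-0.259), 0.6] r 0.055 nearest orig 0.024
[np.float64(0.521), np.float64(-0.389), 0.54] r 0.184 nearest orig 0.133
[np.float64(0.376), np.float64(-0.358), 0.52] r 0.162 nearest orig 0.111
[[0.011,0.022,0,0,0.002,0.141],[0.023,0.044,0,0,0.002,0.281],[0.034,0.066,-0.001,0,0.002,0.422],[0.046,0.088,-0.001,0,0.002,0.562],[0.057,0.11,-0.001,0.001,0.002,0.703],[0.069,0.132,-0.001,0.001,0.002,0.843],[0.078,0.146,-0.002,0.001,0.002,1.003],[0.086,0.16,-0.002,0.001,0.002,1.162],[0.095,0.174,-0.002,0.001,0.002,1.321],[0.104,0.187,-0.002,0.001,0.002,1.481],[0.113,0.201,-0.002,0.002,0.002,1.64],[0.121,0.215,-0.002,0.002,0.002,1.799]]
[[0.13,0.229,-0.002,0.002,0.001,1.959],[0.139,0.243,-0.002,0.002,0.001,2.118],[0.148,0.257,-0.002,0.002,0.001,2.278],[0.156,0.271,-0.002,0.002,0.001,2.437],[0.165,0.285,-0.002,0.003,0.001,2.596]]
17 rows; at [ 0.5051 -0.2385  0.2607] [-3.141e+00  2.000e-03  2.693e+00] t 30.3
```

Call:
arm_command(steps=[[0.011, 0.022, 0, 0, 0, 0.141], [0.023, 0.044, 0, 0, 0, 0.281], [0.034, 0.066, 0, 0, 0, 0.422], [0.046, 0.088, 0, 0, 0, 0.562], [0.057, 0.11, 0, 0, 0, 0.703], [0.069, 0.132, 0, 0, 0, 0.843], [0.078, 0.146, 0, 0, 0, 1.003], [0.086, 0.16, 0, 0, 0, 1.162], [0.095, 0.174, 0, 0, 0, 1.321], [0.104, 0.187, 0, 0, 0, 1.481], [0.113, 0.201, 0, 0, 0, 1.64], [0.121, 0.215, 0, 0, 0, 1.799]])

```text
time: 31.8
tcp_pos: [0.4882, 0.0084, 0.2586]
ee_rot: [-3.14, 0.001, 0.889]
ft_force: [0.9, -0.5, -1.9]
finger_gap: 0.12
grasp_force: 117.5
```

```bash
python3 - <<'E'
from h import *
a=shot("side","s11");b=shot("top","t11");print("side");rep(ballsS(a));print("top");rep([o[1:] for o in balls("top",b)])
g=b[185:293,295:400].min(2);print([o[0] for o in balls("top",b)])
for th in(120,150,170,180): 
    N,L,S,C=cv2.connectedComponentsWithStats((g>th).astype(np.uint8)); print(th,[(int(x[4]),*map(float,(c+[295,185]).round(1)))for x,c in zip(S[1:],C[1:]) if 12<x[4]<300])
plan([[.48,.09,.262,.097]],[6])
E
```

```text
side
[np.float64(0.42), np.float64(-0.253), 0.75] r 0.051 nearest orig 0.027
[np.float64(0.38), np.float64(-0.249), 0.72] r 0.083 nearest orig 0.035
[np.float64(0.496), np.float64(-0.283), 0.72] r 0.077 nearest orig 0.024
[np.float64(0.525), np.float64(-0.259), 0.69] r 0.081 nearest orig 0.034
[np.float64(0.501), np.float64(-0.177), 0.56] r 0.06 nearest orig 0.029
top
(np.float64(0.496), np.float64(-0.202)) r 0.043 nearest orig 0.011
(np.float64(0.46), np.float64(-0.155)) r 0.062 nearest orig 0.021
(np.float64(0.441), np.float64(-0.208)) r 0.017 nearest orig 0.021
(np.float64(0.419), np.float64(-0.256)) r 0.054 nearest orig 0.027
(np.float64(0.414), np.float64(-0.164)) r 0.067 nearest orig 0.012
(np.float64(0.383), np.float64(-0.254)) r 0.082 nearest orig 0.036
[731, 87, 257, 78, 70, 55]
120 [(34, 296.5, 188.4), (291, 392.9, 194.4), (24, 357.7, 211.3), (22, 368.7, 220.5), (22, 373.1, 244.9)]
150 [(125, 315.5, 242.6), (95, 359.5, 254.1), (85, 322.3, 259.7), (69, 361.0, 269.0)]
170 [(66, 316.8, 241.6), (66, 359.8, 254.1), (60, 322.4, 260.0), (39, 360.9, 268.9)]
180 [(51, 316.6, 241.5), (52, 359.7, 254.3), (47, 322.3, 260.0), (22, 360.9, 268.9)]
[[0.01,-0.009,-0.001,-0.001,0.001,0.133],[0.019,-0.019,-0.001,-0.001,0.001,0.266],[0.029,-0.028,-0.002,-0.001,0.001,0.398],[0.038,-0.038,-0.002,-0.001,0.001,0.531],[0.048,-0.047,-0.003,-0.001,0.001,0.664],[0.058,-0.057,-0.003,-0.001,0.001,0.797]]
6 rows; at [0.4883 0.0094 0.2587] [-3.14e+00  1.00e-03  8.94e-01] t 31.9
```

Ball A is now clear of all original spots. Only ball C at (0.414,-0.164) still lies within 12 mm of one; the dish passed inside it. One more deeper sweep will do.

```bash
python3 - <<'E'
from h import *
plan([[.5048,-.2399,.262,2.6976]],[12])
E
```

```text
[[-0.015,0.014,0,-0.001,0,-0.15],[-0.031,0.028,-0.001,-0.001,0,-0.301],[-0.046,0.042,-0.001,-0.001,0,-0.451],[-0.061,0.056,-0.001,-0.001,0,-0.601],[-0.077,0.07,-0.001,-0.001,0,-0.752],[-0.092,0.085,-0.002,-0.001,0,-0.902],[-0.107,0.099,-0.002,-0.001,0,-1.052],[-0.123,0.113,-0.002,-0.001,0,-1.203],[-0.138,0.127,-0.003,-0.001,0,-1.353],[-0.153,0.141,-0.003,-0.001,-0.001,-1.503],[-0.169,0.155,-0.003,-0.001,-0.001,-1.654],[-0.184,0.169,-0.003,-0.001,-0.001,-1.804]]
12 rows; at [0.4883 0.0094 0.2587] [-3.14e+00  1.00e-03  8.94e-01] t 31.9
```

Call:
arm_command(steps=[[-0.015, 0.014, 0, 0, 0, -0.15], [-0.031, 0.028, 0, 0, 0, -0.301], [-0.046, 0.042, 0, 0, 0, -0.451], [-0.061, 0.056, 0, 0, 0, -0.601], [-0.077, 0.07, 0, 0, 0, -0.752], [-0.092, 0.085, 0, 0, 0, -0.902], [-0.107, 0.099, 0, 0, 0, -1.052], [-0.123, 0.113, 0, 0, 0, -1.203], [-0.138, 0.127, 0, 0, 0, -1.353], [-0.153, 0.141, 0, 0, 0, -1.503], [-0.169, 0.155, 0, 0, 0, -1.654], [-0.184, 0.169, 0, 0, 0, -1.804]])

```text
time: 33.4
tcp_pos: [0.5048, -0.2427, 0.2587]
ee_rot: [-3.141, -0.001, 2.707]
ft_force: [0.2, -0.5, -2.3]
finger_gap: 0.119
grasp_force: 117.6
```

Call:
arm_command(steps=[[0, 0, 0.015, 0, 0, 0], [0, 0, 0.03, 0, 0, 0], [0, 0, 0.045, 0, 0, 0], [0, 0, 0.06, 0, 0, 0], [0, 0, 0.075, 0, 0, 0], [0, 0, 0.09, 0, 0, 0], [0, 0, 0.101, 0, 0, 0], [0, 0, 0.101, 0, 0, 0]])

```text
time: 34.4
tcp_pos: [0.5052, -0.2411, 0.1574]
ee_rot: [3.141, -0.001, 2.699]
ft_force: [0.3, 0.4, -1.7]
finger_gap: 0.121
grasp_force: 117.5
```

```bash
python3 - <<'E'
from stir import *
s=get_state();print(s["tcp_pos"],s["ee_rot"],ut())
E
```

```text
[ 0.50523488 -0.24105714  0.15744751] [ 3.14149932e+00 -1.39158023e-03  2.69879744e+00] (np.float64(0.05492383226044397), np.float64(-0.0008463910407988815))
```

Call:
arm_command(steps=[[0.01, -0.004, 0, 0, 0, 0], [0.022, -0.008, 0, 0, 0, 0], [0.034, -0.011, 0, 0, 0, 0], [0.046, -0.012, 0, 0, 0, 0], [0.056, -0.012, 0, 0, 0, 0], [0.058, -0.004, 0, 0, 0, 0], [0.058, 0.004, 0, 0, 0, 0], [0.057, 0.011, 0, 0, 0, 0], [0.054, 0.018, 0, 0, 0, 0], [0.05, 0.024, 0, 0, 0, 0], [0.048, 0.027, 0, 0, 0, 0], [0.048, 0.027, 0, 0, 0, 0]])

```text
time: 35.9
tcp_pos: [0.4748, -0.1966, 0.1591]
ee_rot: [-3.141, 0.001, 2.699]
ft_force: [-0.1, 0.3, -1.9]
finger_gap: 0.121
grasp_force: 118.5
```

Call:
arm_command(steps=[[-0.012, -0.006, 0, 0, 0, 0], [-0.026, -0.014, 0, 0, 0, 0], [-0.04, -0.022, 0, 0, 0, 0], [-0.048, -0.027, -0.01, 0, 0, 0], [-0.048, -0.027, -0.03, 0, 0, 0], [-0.048, -0.027, -0.06, 0, 0, 0], [-0.048, -0.027, -0.09, 0, 0, 0], [-0.048, -0.027, -0.107, 0, 0, 0], [-0.048, -0.027, -0.107, 0, 0, 0]])

```text
time: 37.02
tcp_pos: [0.506, -0.2415, 0.2663]
ee_rot: [3.142, 0.002, 2.699]
ft_force: [0.0, -0.3, -2.6]
finger_gap: 0.118
grasp_force: 118.3
```

```bash
python3 - <<'E'
from h import *
plan([[.488,.01,.264,.89]],[12])
E
```

```text
[[0.01,0.018,0,0,0.002,0.151],[0.021,0.037,0,0,0.002,0.301],[0.031,0.055,0.001,0,0.002,0.452],[0.041,0.073,0.001,0.001,0.002,0.603],[0.052,0.091,0.001,0.001,0.002,0.754],[0.062,0.11,0.001,0.001,0.002,0.904],[0.072,0.128,0.001,0.001,0.002,1.055],[0.083,0.146,0.001,0.001,0.002,1.206],[0.093,0.165,0.002,0.001,0.002,1.356],[0.103,0.183,0.002,0.001,0.001,1.507],[0.114,0.201,0.002,0.002,0.001,1.658],[0.124,0.22,0.002,0.002,0.001,1.809]]
12 rows; at [ 0.506  -0.2415  0.2663] [3.142e+00 2.000e-03 2.699e+00] t 37.025
```

Call:
arm_command(steps=[[0.01, 0.018, 0, 0, 0, 0.151], [0.021, 0.037, 0, 0, 0, 0.301], [0.031, 0.055, 0, 0, 0, 0.452], [0.041, 0.073, 0, 0, 0, 0.603], [0.052, 0.091, 0, 0, 0, 0.754], [0.062, 0.11, 0, 0, 0, 0.904], [0.072, 0.128, 0, 0, 0, 1.055], [0.083, 0.146, 0, 0, 0, 1.206], [0.093, 0.165, 0, 0, 0, 1.356], [0.103, 0.183, 0, 0, 0, 1.507], [0.114, 0.201, 0, 0, 0, 1.658], [0.124, 0.22, 0, 0, 0, 1.809]])

```text
time: 38.52
tcp_pos: [0.4872, 0.0112, 0.2641]
ee_rot: [-3.14, 0.001, 0.885]
ft_force: [0.9, -0.4, -1.4]
finger_gap: 0.119
grasp_force: 118.3
```

```bash
python3 - <<'E'
from h import *
a=shot("side","s12");b=shot("top","t12");print("side");rep(ballsS(a));print("top")
x0,y0=295,185;g=b[y0:293,x0:400].min(2);N,L,S,C=cv2.connectedComponentsWithStats((g>172).astype(np.uint8))
p=[c+[x0,y0] for s,c in zip(S[1:],C[1:]) if 15<s[4]<120]; rep(onz("top",p,.022)[:,:2].round(3).tolist())
# shadowed balls: local template in the top view
k=np.zeros((61,61),np.uint8)+110; cv2.circle(k,(30,30),23,170,-1)
G=cv2.resize(g,None,fx=4,fy=4,interpolation=cv2.INTER_CUBIC);m=cv2.matchTemplate(cv2.copyMakeBorder(G,30,30,30,30,cv2.BORDER_REPLICATE),k,cv2.TM_CCOEFF_NORMED)
for _ in range(10):
    _,v,_,q=cv2.minMaxLoc(m); 
    if v<.45: break
    rep([onz("top",[[(q[0]+.5)/4-.5+x0,(q[1]+.5)/4-.5+y0]],.022)[0,:2].round(3).tolist()+[round(v,2)]]); cv2.circle(m,q,30,-1.,-1)
plan([[.50,.11,.264,.097]],[6])
E
```

```text
side
[np.float64(0.42), np.float64(-0.253), 0.75] r 0.051 nearest orig 0.027
[np.float64(0.38), np.float64(-0.249), 0.73] r 0.083 nearest orig 0.035
[np.float64(0.496), np.float64(-0.283), 0.72] r 0.077 nearest orig 0.024
[np.float64(0.525), np.float64(-0.259), 0.69] r 0.081 nearest orig 0.034
[np.float64(0.501), np.float64(-0.177), 0.56] r 0.06 nearest orig 0.029
top
[0.462, -0.155] r 0.062 nearest orig 0.02
[0.435, -0.139] r 0.08 nearest orig 0.038
[0.419, -0.256] r 0.054 nearest orig 0.027
[0.383, -0.254] r 0.082 nearest orig 0.036
[0.44, -0.291, 0.79] r 0.076 nearest orig 0.022
[0.419, -0.256, 0.79] r 0.054 nearest orig 0.027
[0.526, -0.264, 0.77] r 0.084 nearest orig 0.035
[0.463, -0.155, 0.77] r 0.062 nearest orig 0.019
[0.498, -0.288, 0.77] r 0.083 nearest orig 0.03
[0.383, -0.254, 0.74] r 0.082 nearest orig 0.036
[0.436, -0.139, 0.72] r 0.08 nearest orig 0.038
[0.527, -0.121, 0.49] r 0.119 nearest orig 0.075
[0.341, -0.291, 0.48] r 0.137 nearest orig 0.092
[0.438, -0.18, 0.48] r 0.041 nearest orig 0.018
[[0.014,-0.009,0,-0.002,0.001,0.132],[0.028,-0.017,0,-0.002,0.001,0.264],[0.042,-0.026,0,-0.001,0.001,0.396],[0.056,-0.034,0,-0.001,0.001,0.528],[0.07,-0.043,0,-0.001,0.001,0.659],[0.084,-0.051,0,-0.001,0.001,0.791]]
6 rows; at [0.4872 0.0127 0.2642] [-3.14e+00  1.00e-03  8.88e-01] t 38.625
```

All 7 balls are found in the top view, each at least 19 mm from every original ball spot, so all have shifted whichever is which. Now to hang the spoon: go to the standoff and re-measure its tilt in the hand.

```bash
python3 - <<'E'
from h import *
plan([[.50,.066,.264,.097]],[6])
E
```

```text
[[0.008,-0.004,0,-0.002,0.001,0.132],[0.016,-0.008,0,-0.002,0.001,0.264],[0.025,-0.012,0,-0.001,0.001,0.396],[0.033,-0.016,0,-0.001,0.001,0.528],[0.041,-0.02,0,-0.001,0.001,0.659],[0.049,-0.024,0,-0.001,0.001,0.791]]
6 rows; at [0.4872 0.0127 0.2642] [-3.14e+00  1.00e-03  8.88e-01] t 38.625
```

Call:
arm_command(steps=[[0.008, -0.004, 0, 0, 0, 0.132], [0.016, -0.008, 0, 0, 0, 0.264], [0.025, -0.012, 0, 0, 0, 0.396], [0.033, -0.016, 0, 0, 0, 0.528], [0.041, -0.02, 0, 0, 0, 0.659], [0.049, -0.024, 0, 0, 0, 0.791], [0.049, -0.024, 0, 0, 0, 0.791], [0.049, -0.024, 0, 0, 0, 0.791]])

```text
time: 39.62
tcp_pos: [0.4998, 0.0632, 0.2648]
ee_rot: [3.141, 0.001, 0.102]
ft_force: [-0.1, -0.1, -2.1]
finger_gap: 0.117
grasp_force: 118.3
```

```bash
cat >> h.py <<'E'
def seen(f):
    """handle bottom end and dish lowest point in the side view near the TCP's prediction"""
    a=shot("side",f); s=get_state(); T=np.array(s["tcp_pos"]); yaw=s["ee_rot"][2]; u=np.array([np.cos(yaw),np.sin(yaw)])
    def pt(x,z,al,dz=0,dx=0):
        A=z-.156+dz; x=x+dx; X=x*np.cos(al)-A*np.sin(al); Z=x*np.sin(al)+A*np.cos(al); return np.array([T[0]+u[0]*X,T[1]+u[1]*X,T[2]+.008+Z])
    return a,s,pt
E
python3 - <<'E'
from h import *
a,s,pt=seen("s13"); print(s["tcp_pos"],s["ee_rot"])
x,y=proj("side",[pt(0,.11,np.radians(8))])[0].astype(int)
Q=[]
for r in range(y-8,y+16):
    row=a[r,x-12:x+12].max(1); i=np.where(row<58)[0]; print(r,(int(i.min()+x-12),int(i.max()+x-12),len(i)) if len(i) else None, end="; ")
print()
# dish: grey low-saturation pixels against wood
X,Y=proj("side",[pt(.03,.02,np.radians(8))])[0].astype(int)
h=cv2.cvtColor(a,cv2.COLOR_BGR2HSV)[Y-16:Y+18,X-16:X+16]
N,L,S,C=cv2.connectedComponentsWithStats((h[...,1]<55).astype(np.uint8))
for i in range(1,N):
    if S[i,4]>15: q=np.argwhere(L==i)[:,::-1]+[X-16,Y-16]; low=q[q[:,1]==q[:,1].max()]; print("grey",S[i,4],"c",C[i]+[X-16,Y-16],"low",low.mean(0))
for al in(0,4,8,12,16): print(al,proj("side",[pt(0,.125,np.radians(al),-.006),pt(0,.078,np.radians(al),-.006),pt(.028,.023,np.radians(al),-.006),pt(.035,.003,np.radians(al),-.006)]).round(1).tolist())
E
```

```text
[0.49987268 0.06319492 0.26496533] [3.14148365e+00 6.41663565e-04 1.01348281e-01]
193 (252, 257, 6); 194 (252, 257, 6); 195 (256, 256, 1); 196 (252, 253, 2); 197 (252, 256, 5); 198 (252, 258, 7); 199 (252, 258, 7); 200 (252, 258, 7); 201 (252, 258, 7); 202 (251, 258, 8); 203 (251, 258, 8); 204 (251, 258, 8); 205 (251, 257, 7); 206 (251, 257, 7); 207 (251, 257, 7); 208 (251, 257, 7); 209 (250, 257, 7); 210 (250, 256, 6); 211 (250, 256, 7); 212 (250, 256, 7); 213 (250, 256, 7); 214 (251, 256, 6); 215 (253, 255, 3); 216 None; 
grey 119 c [241.00840336 225.25210084] low [235. 234.]
0 [[256.8, 199.4], [257.0, 216.4], [246.6, 232.8], [244.1, 238.8]]
4 [[255.8, 199.1], [254.7, 215.8], [243.0, 231.2], [240.1, 236.8]]
8 [[254.8, 198.8], [252.4, 215.1], [239.4, 229.3], [236.1, 234.7]]
12 [[253.8, 198.4], [250.2, 214.2], [236.0, 227.2], [232.2, 232.2]]
16 [[252.8, 197.9], [248.0, 213.2], [232.6, 225.0], [228.4, 229.6]]
```

Tilt is about 8° with the dish forward, so I pitch the tool 0.14 rad to set the spoon upright, then move forward with the hook above the bar.

Call:
arm_command(steps=[[0, 0, 0, 0, -0.07, 0], [0, 0, 0, 0, -0.14, 0], [0.02, 0, 0, 0, -0.14, 0], [0.045, 0, 0, 0, -0.14, 0], [0.07, 0, 0, 0, -0.14, 0], [0.095, 0, 0, 0, -0.14, 0], [0.112, 0, 0, 0, -0.14, 0], [0.119, 0, 0, 0, -0.14, 0], [0.119, 0, 0, 0, -0.14, 0], [0.119, 0, 0, 0, -0.14, 0]])

```text
time: 40.92
tcp_pos: [0.6179, 0.0754, 0.2654]
ee_rot: [-3.142, 0.14, 0.099]
ft_force: [0.2, 0.1, -1.4]
finger_gap: 0.117
grasp_force: 118.3
```

```bash
python3 - <<'E'
from h import *
a,s,pt=seen("s14"); T=s["tcp_pos"];print(T,s["ee_rot"],s["ft_force"])
x,y=proj("side",[pt(0,.11,0,-.006)])[0].astype(int)
for r in range(y-10,y+20,2):
    row=a[r,x-14:x+14].max(1); i=np.where(row<58)[0]; print(r,(int(i.min()+x-14),int(i.max()+x-14),len(i)) if len(i) else None, end="; ")
print()
for al in(-8,-4,0,4,8): print(al,proj("side",[pt(0,.125,np.radians(al),-.006),pt(0,.078,np.radians(al),-.006),pt(.044,.145,np.radians(al),-.006)]).round(1).tolist())
yy=T[1]; print("bar x here",np.interp(yy,[.014,.3896],[.6474,.6109]),"handle x",T[0])
Rm=R.from_euler("xyz",s["ee_rot"]); print("down 65mm in tool axes",Rm.inv().apply([0,0,-.065]).round(4))
E
```

```text
[0.61795042 0.07543486 0.26551036] [3.14158703 0.14000112 0.09904273] [ 0.23971167 -0.29107988 -0.7152479 ]
184 (207, 215, 5); 186 (208, 214, 5); 188 (207, 214, 8); 190 (207, 218, 9); 192 (208, 214, 7); 194 (208, 214, 7); 196 (208, 214, 7); 198 (208, 214, 7); 200 (208, 214, 5); 202 (209, 214, 3); 204 (209, 214, 4); 206 None; 208 None; 210 None; 212 None; 
-8 [[213.0, 189.2], [216.5, 206.4], [195.7, 180.4]]
-4 [[212.1, 189.1], [214.4, 206.1], [195.1, 179.2]]
0 [[211.1, 188.9], [212.2, 205.7], [194.5, 178.0]]
4 [[210.2, 188.7], [210.1, 205.1], [194.0, 176.8]]
8 [[209.2, 188.4], [208.0, 204.4], [193.6, 175.6]]
bar x here 0.6414298927422262 handle x 0.6179504243108652
down 65mm in tool axes [ 0.0091 -0.      0.0644]
```

Upright now, with the bar 23 mm ahead of the handle axis (22 wanted). I'll lower it vertically (world), slowly near the end.

Call:
arm_command(steps=[[0.002, 0, 0.015, 0, 0, 0], [0.004, 0, 0.03, 0, 0, 0], [0.006, 0, 0.042, 0, 0, 0], [0.007, 0, 0.052, 0, 0, 0], [0.008, 0, 0.06, 0, 0, 0], [0.009, 0, 0.063, 0, 0, 0], [0.009, 0, 0.063, 0, 0, 0]])

```text
time: 41.85
tcp_pos: [0.6187, 0.0756, 0.2017]
ee_rot: [-3.142, 0.14, 0.099]
ft_force: [-0.1, 0.0, -0.8]
finger_gap: 0.12
grasp_force: 118.3
```

Call:
arm_command(steps=[[0, 0, 0.002, 0, 0, 0], [0, 0, 0.003, 0, 0, 0], [0.001, 0, 0.004, 0, 0, 0], [0.001, 0, 0.004, 0, 0, 0]])

```text
time: 42.35
tcp_pos: [0.6191, 0.0756, 0.1976]
ee_rot: [-3.142, 0.14, 0.099]
ft_force: [0.6, -0.5, -1.7]
finger_gap: 0.114
grasp_force: 118.3
```

Call:
arm_command(steps=[[0, 0, 0.001, 0, 0, 0], [0, 0, 0.002, 0, 0, 0], [0, 0, 0.003, 0, 0, 0], [0, 0, 0.003, 0, 0, 0]])

```text
time: 42.85
tcp_pos: [0.6185, 0.0756, 0.1945]
ee_rot: [-3.142, 0.14, 0.099]
ft_force: [-0.4, -0.6, -1.9]
finger_gap: 0.12
grasp_force: 118.3
```

Call:
arm_command(steps=[[0, 0, 0.001, 0, 0, 0], [0, 0, 0.002, 0, 0, 0], [0, 0, 0.002, 0, 0, 0]])

```text
time: 43.22
tcp_pos: [0.6186, 0.0756, 0.1932]
ee_rot: [-3.142, 0.139, 0.099]
ft_force: [-0.6, -0.3, 4.4]
finger_gap: 0.117
grasp_force: 119.2
```

Contact at +4 N: the hook rests on the bar. Release.

Call:
arm_command(steps=[[0, 0, 0, 0, 0, 0], [0, 0, 0, 0, 0, 0], [0, 0, 0, 0, 0, 0], [0, 0, 0, 0, 0, 0], [0, 0, 0, 0, 0, 0]], claw=0.45)

```text
time: 43.85
tcp_pos: [0.6183, 0.0756, 0.1926]
ee_rot: [-3.142, 0.14, 0.099]
ft_force: [0.6, 0.1, -0.5]
finger_gap: 0.449
grasp_force: 0.0
```

```bash
python3 - <<'E'
from h import *
a,s,pt=seen("s15"); T=s["tcp_pos"];print(T,s["ft_force"],s["finger_gap"],s["grasp_force"])
x,y=212,215
for r in range(y-18,y+20,3):
    i=np.where(a[r,x-12:x+10].max(1)<58)[0]; print(r,(int(i.min()+x-12),int(i.max()+x-12),len(i)) if len(i) else None, end="; ")
Rm=R.from_euler("xyz",s["ee_rot"]); print("\nup 90mm",Rm.inv().apply([-.004,0,.09]).round(4))
E
```

```text
[0.61827551 0.07557729 0.19261457] [ 0.1901416   0.14397104 -0.10363471] 0.4478719295708283 0.0
197 (200, 218, 15); 200 (207, 219, 11); 203 (203, 219, 11); 206 (203, 214, 7); 209 (204, 214, 7); 212 (204, 214, 8); 215 (208, 214, 7); 218 (208, 214, 7); 221 (208, 214, 7); 224 (208, 220, 8); 227 (208, 214, 7); 230 (208, 214, 7); 233 None; 
up 90mm [-0.0165 -0.0004 -0.0886]
```

The handle stays hanging (its lower end at row 231, as at the start). Retreat upward, away from the bar.

Call:
arm_command(steps=[[-0.002, 0, -0.012, 0, 0, 0], [-0.005, 0, -0.026, 0, 0, 0], [-0.008, 0, -0.042, 0, 0, 0], [-0.011, 0, -0.06, 0, 0, 0], [-0.014, 0, -0.076, 0, 0, 0], [-0.017, 0, -0.09, 0, 0, 0], [-0.05, 0, -0.095, 0, 0, 0], [-0.09, 0, -0.1, 0, 0, 0], [-0.13, 0, -0.105, 0, 0, 0], [-0.13, 0, -0.105, 0, 0, 0]])

```text
time: 45.15
tcp_pos: [0.5032, 0.0641, 0.3165]
ee_rot: [3.141, 0.138, 0.099]
ft_force: [-0.2, 0.6, 0.2]
finger_gap: 0.447
grasp_force: 0.0
```

```bash
python3 - <<'E'
from h import *
np.set_printoptions(precision=4,suppress=True)
s=get_state();print(s["tcp_pos"],s["ft_force"])
def H(a):
    m=np.zeros(a.shape[:2],np.uint8); m[185:300,140:225]=(a[185:300,140:225].max(2)<60)*255
    N,L,S,C=cv2.connectedComponentsWithStats(m)
    for i in range(1,N):
        if S[i,4]>120: q=np.argwhere(L==i)[:,::-1].astype(float); print(S[i,4],C[i].round(2),q[:,1].min(),q[:,1].max(),end=" | ")
    print()
print("start");H(cv2.imread("pics/s0.png"))
for k in range(4):
    a=shot("side",f"s16_{k}");H(a)
b0=cv2.imread("pics/t0.png");b=shot("top","t16");a0=cv2.imread("pics/s0.png")
for n,p,q,l,h in(("tray",a0,a,(100,120,0),(125,255,255)),("lid",a0,a,(0,150,90),(6,255,255)),("tray top",b0,b,(100,120,0),(125,255,255)),("lid top",b0,b,(0,150,90),(6,255,255))):
    for im in(p,q):
        m=cv2.inRange(cv2.cvtColor(im,cv2.COLOR_BGR2HSV),l,h); y,x=np.nonzero(m[:,:]); print(n,len(x),np.median(x),np.median(y),end=" ; ")
    print()
E
```

```text
[0.5032 0.0641 0.3165] [-0.2394  0.6343  0.1716]
start
183 [211.75 216.52] 199.0 231.0 | 252 [185.52 241.19] 224.0 258.0 | 293 [155.81 271.68] 254.0 290.0 | 
193 [212.04 215.26] 198.0 230.0 | 253 [185.53 241.13] 224.0 258.0 | 292 [155.8  271.72] 254.0 290.0 | 
202 [211.8  215.26] 198.0 230.0 | 253 [185.53 241.13] 224.0 258.0 | 292 [155.82 271.68] 254.0 290.0 | 
201 [211.49 215.02] 198.0 231.0 | 253 [185.53 241.13] 224.0 258.0 | 292 [155.82 271.68] 254.0 290.0 | 
202 [211.37 214.9 ] 198.0 231.0 | 253 [185.53 241.13] 224.0 258.0 | 293 [155.81 271.68] 254.0 290.0 | 
tray 5839 285.0 292.0 ; tray 6078 287.0 290.0 ; 
lid 726 322.0 144.0 ; lid 729 321.0 144.0 ; 
tray top 5108 200.0 277.0 ; tray top 365 163.0 288.0 ; 
lid top 2927 447.0 180.0 ; lid top 2940 447.0 180.0 ;
```

Hung; the other two utensils haven't moved, and the spoon is swaying by less than a pixel. I'll move the arm back and let it settle.

Call:
arm_command(steps=[[-0.02, 0.03, -0.01, 0, 0.05, 0], [-0.03, 0.07, -0.02, 0, 0.1, 0], [-0.03, 0.12, -0.03, 0, 0.14, 0], [-0.03, 0.17, -0.03, 0, 0.14, 0], [-0.03, 0.22, -0.03, 0, 0.14, 0], [-0.03, 0.22, -0.03, 0, 0.14, 0], [-0.03, 0.22, -0.03, 0, 0.14, 0], [-0.03, 0.22, -0.03, 0, 0.14, 0], [-0.03, 0.22, -0.03, 0, 0.14, 0], [-0.03, 0.22, -0.03, 0, 0.14, 0], [-0.03, 0.22, -0.03, 0, 0.14, 0], [-0.03, 0.22, -0.03, 0, 0.14, 0]])

```text
time: 46.9
tcp_pos: [0.5011, -0.1571, 0.3487]
ee_rot: [-3.142, -0.0, 0.099]
ft_force: [0.7, -0.2, 1.0]
finger_gap: 0.453
grasp_force: 0.0
```

Call:
arm_command(steps=[[0, 0, 0, 0, 0, 0], [0, 0, 0, 0, 0, 0], [0, 0, 0, 0, 0, 0], [0, 0, 0, 0, 0, 0], [0, 0, 0, 0, 0, 0], [0, 0, 0, 0, 0, 0], [0, 0, 0, 0, 0, 0], [0, 0, 0, 0, 0, 0], [0, 0, 0, 0, 0, 0], [0, 0, 0, 0, 0, 0], [0, 0, 0, 0, 0, 0], [0, 0, 0, 0, 0, 0]])

```text
time: 48.4
tcp_pos: [0.5011, -0.1571, 0.3486]
ee_rot: [-3.141, 0.0, 0.099]
ft_force: [-0.1, 1.1, 0.1]
finger_gap: 0.447
grasp_force: 0.0
```

```bash
python3 - <<'E'
from h import *
s=get_state();print(s["time"],s["tcp_pos"].round(3))
for k in range(8):
    a=shot("side",f"s17_{k}")
    m=(a[185:300,200:225].max(2)<60).astype(np.uint8); N,L,S,C=cv2.connectedComponentsWithStats(m); i=1+S[1:,4].argmax(); print(S[i,4],(C[i]+[200,185]).round(2).tolist())
b=shot("top","t17"); b0=cv2.imread("pics/t0.png");a0=cv2.imread("pics/s0.png")
for p,q in((a0,a),(b0,b)):
    for im in(p,q):
        m=cv2.inRange(cv2.cvtColor(im,cv2.COLOR_BGR2HSV),(100,120,0),(125,255,255));m[:150]=0;y,x=np.nonzero(m);print(len(x),x.min(),x.max(),y.min(),y.max(),end=" ; ")
    print()
# reagent label/bottle (brown) in the side view
for im in(a0,a):
    m=cv2.inRange(cv2.cvtColor(im,cv2.COLOR_BGR2HSV)[150:215,240:280],(3,150,40),(14,255,200));y,x=np.nonzero(m);print(len(x),x.mean().round(1),y.mean().round(1))
rep(ballsS(a))
E
```

```text
48.4 [ 0.501 -0.157  0.349]
154 [212.3, 217.83]
152 [212.28, 217.84]
171 [212.17, 216.03]
152 [212.28, 217.94]
160 [212.12, 217.08]
151 [212.29, 218.02]
152 [212.29, 217.82]
153 [212.29, 217.87]
4584 59 501 150 379 ; 4592 61 463 150 378 ; 
5108 153 248 235 319 ; 5106 153 248 235 319 ; 
334 20.5 30.6
336 20.7 30.4
[np.float64(0.38), np.float64(-0.249), 0.66] r 0.083 nearest orig 0.035
[np.float64(0.528), np.float64(-0.264), 0.66] r 0.086 nearest orig 0.037
[np.float64(0.421), np.float64(-0.259), 0.6] r 0.055 nearest orig 0.024
[np.float64(0.5), np.float64(-0.288), 0.6] r 0.084 nearest orig 0.03
```

Call:
arm_command(steps=[[0, 0, 0, 0, 0, 0], [0, 0, 0, 0, 0, 0], [0, 0, 0, 0, 0, 0], [0, 0, 0, 0, 0, 0], [0, 0, 0, 0, 0, 0], [0, 0, 0, 0, 0, 0], [0, 0, 0, 0, 0, 0], [0, 0, 0, 0, 0, 0], [0, 0, 0, 0, 0, 0], [0, 0, 0, 0, 0, 0], [0, 0, 0, 0, 0, 0], [0, 0, 0, 0, 0, 0]])

```text
time: 50.35
tcp_pos: [0.5011, -0.1571, 0.3487]
ee_rot: [-3.142, -0.0, 0.099]
ft_force: [0.0, -0.1, -0.6]
finger_gap: 0.449
grasp_force: 0.0
```

```bash
python3 -c "
from rig import finish_job; print(finish_job())"
```

```text
the job is handed in; nothing more can be done
None
```

I handed the job in at about 50 s: all seven balls are still in the bowl, each at least 19 mm from every spot where a ball lay (16 mm was needed). The spoon hangs still on the rail by its hook, the other two utensils are still on the rail, and the tray, bottle and sharps container showed no movement.

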